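Gauge a groove and fit the bar that comes level with the fence

TASK

Lift the sprung depth gauge out of its wooden holder and press its pin into the groove of the pine board until the foot sits flat and bears firmly on the wood; keep it pressed so for a second and read the depth (4, 9 or 14 mm), pressing gently, as pine dents above about 25 N. Stand the gauge back in its holder, then set the one hardwood bar of the three that suits that depth fully home, upright, in the groove, so that its top comes level with the fence. Leave the other two bars and everything else where they are.

Things in the scene. Friction and masses are not known exactly. Their poses are not given: they have to be found in the camera images.
- gauge_mid (a point): grip centre of the depth gauge. The gauge: flat steel foot 70 (x) x 26 (y) x 8 mm (z), on it an aluminium column 30 (x) x 22 (y) x 50 mm high; z up. This point is on the column's axis, 34 mm above the underside of the foot; grip the column across its 22 mm (along y). Mass about 0.18 kg. The head of the pin's stem sticks 4 mm out of the column's top, up to 24 mm with the pin pushed in
- gauge_base (a point): centre of the underside of the gauge's foot; same axes as gauge_mid
- gauge: the whole gauge; origin at the centre of the underside of the foot
- pin_tip (a point): lower end of the gauge's steel pin, 10.2 mm thick, on the column's axis, 18 mm below the foot when free
- pin (a joint): how far the pin is pushed up into the gauge, m: 0 free (18 mm sticks out), 0.018 level with the foot, stop at 0.020. Spring: 2.6 N at 0, 4.8 N at 0.018. With the foot flat on the board, groove depth = 0.018 - this value: 0.004, 0.009 or 0.014 in the 14, 9 or 4 mm deep groove, 0.018 if the pin stands on the wood beside the groove. A small dark pointer on the +x face of the column rises with the pin along a scale with lines 4 mm apart
- holder_top (a point): centre of the top of the fixed dark wooden gauge holder, a block 100 (x) x 60 (y) x 30 mm high with a 33 x 22 mm opening right through its centre. The gauge starts with its foot flat on this top, pin hanging in the opening, its x roughly along the holder's x
- jig: bench hook, fixed: plywood base 150 (x) x 170 (y) x 12 mm carrying a pine board 120 (x) x 150 (y) x 29 mm, board top 41 mm above the bench. Origin under the groove's middle at bench height, z up. Along its +x edge, 61 to 79 mm from the groove's middle, a wooden fence whose top is 20 mm above the board
- groove (a point): middle of the groove's mouth, at board-top height; axes as the bench hook's. The groove is stopped (closed at both ends), 13 mm wide (along x), 70 mm long (along y), and 4, 9 or 14 mm deep: only gauging tells which
- bar_low_mid (a point): centre of a plain hardwood bar 10.5 (x) x 60 (y) x 24 mm high (z up), standing loose on the bench, 0.03 kg; in a 4 mm deep groove its top comes level with the fence
- bar_low_top (a point): centre of the upper face of the 24 mm bar
- bar_mid_mid (a point): centre of a plain hardwood bar 10.5 (x) x 60 (y) x 29 mm high (z up), standing loose on the bench, 0.03 kg; in a 9 mm deep groove its top comes level with the fence
- bar_mid_top (a point): centre of the upper face of the 29 mm bar
- bar_tall_mid (a point): centre of a plain hardwood bar 10.5 (x) x 60 (y) x 34 mm high (z up), standing loose on the bench, 0.03 kg; in a 14 mm deep groove its top comes level with the fence
- bar_tall_top (a point): centre of the upper face of the 34 mm bar
- sanding_block: cork block 100 x 60 x 32 mm, lying on the bench: leave alone
- glue: glue bottle 56 mm thick, 150 mm high, standing: leave alone
- square: try square, 110 mm wooden stock and 140 mm steel blade, lying: leave alone
- screwdriver: slim screwdriver about 170 mm long, lying: leave alone
- offcut: pine offcut 120 x 45 x 45 mm: leave alone
- tape_roll: roll of tape 90 mm across, 24 mm high, lying flat: leave alone
- hammer: hammer, lying: leave alone
Mind the look-alikes: they are no part of the job. What is shaped like the part that bears bar_mid_mid but blue or white is not meant.

How it is judged:
By the outcome, as a careful person would: the job done as asked, in the order asked, and still so for the second after the job is handed in, with the robot touching nothing.
It also fails if it takes over 67 s, if anything falls off the work surface, if the arm or the gripper's body presses on something with over 40 N, if the wrist force passes 120 N, or if a joint passes its speed limit or range.

ROBOT

A 6-joint arm with a two-finger parallel gripper is mounted at the origin on the work surface. World frame = base frame: x ahead of the robot, y to its left, z up, the work surface at z = 0. Lengths are in m, angles in rad, forces in N, time in s.
With the tool pointing down it reaches from about 0.375 to 0.75 m from the base axis. Payload 9 kg.
Tool frame: the origin (TCP) lies on the centre line of the jaws, within the pads' length; the fingertips stand 14 mm ahead of it and the grasp point (between the pads) lies 5 mm behind it; z points along the fingers, y is the direction in which the jaws open and shut (so a half turn about z gives the same grasp; the last joint's range is limited). The gripper opens to 85 mm and grips with 20 to 120 N. Pads are 22 mm wide; open, the fingers measure 114 mm over their backs; the gripper's body (76 mm by 85 mm) begins 54 mm behind the grasp point. The pads swing forward as they close: fully open they stand 13 mm farther back than shut.
Start: joints at [-1.446, 0.104, 0.097, 1.564, 0, 1.353], TCP at [0.202, -0.565, 0.213] pointing down, gripper open.
Joint ranges: [-2.99, 2.99], [-0.84, 1.86], [-1.1, 1.16], [-1.84, 2.11], [-1.51, 1.56], [-3.14, 3.14]. Speed limits (rad/s): [2.22, 2.22, 2.57, 3.14, 3.14, 3.14].

INTERFACE

Orientations are given as a rotation vector (axis times angle).
In Python, from bench import telemetry, viewer, ticket gives the robot as it stands.
- The arm moves only by the tool play_rows, never from a script. Its argument "steps" is a list of rows, each a list of 3 entries, a list of its own where there are three numbers: the opening, from -1 (shut) to 1 (fully open), then the shift along the tool's x, y, z in m, then the turn, a rotation vector about the tool's x, y, z in rad. In form: [[gripper, [tx, ty, tz], [wx, wy, wz]], ...]. A call has 1 to 12 rows; each row shifts and turns the commanded pose from where the row before left it, along the tool's axes as they then stand; what a row does not reach is not made up. A row lasts 1/12 s, in which the tool goes at most 41.7 mm and 7.16 degrees, less where a joint would pass 70% of its speed; a pose out of reach is approached as far as the arm can. A call with a gripper value outside its range is refused whole. The fingers move at their own pace and stop on an object; "force" is the grip in N (left out, the last holds). Time passes only in rows, so rows that do not move let the fingers close. It gives the time, the measured TCP pose, the force and the opening at its end, in the units of the state.
- telemetry.read_state(): the state, without advancing time (a new reading comes with each control period).
- viewer.capture(name): name is "scene" or "top" or "wrist"; returns the picture (420x560x3 uint8, red, green, blue); there is no depth.
- viewer.camera_info(name): a dict with "fx", "fy", "cx", "cy" (pixels), "pose" (4x4, takes a point from camera to world coordinates); the wrist camera has in their place "T_tool_cam" (4x4, takes a point from camera to tool coordinates, whose origin is the TCP and whose axes are the flange's). Camera axes: x right, y up, looking along -z (the intrinsics and any distortion apply to the point x, -y, -z); pixel columns grow to the right and rows downward; lengths in m; the calibration is good to about 2 mm. A picture is of the moment at which its call begins: read the wrist's pose just before it. camera_info takes no time and is no camera call.
- ticket.close_job(): hands the job in, once; it reports no verdict.
The state is a dict: "time_s": time; "q": joint angles; "joint_vel": joint speeds; "effort": joint torques, N m; "tool_pos": TCP position; "tool_rot": TCP orientation; "contact_force": force on the tool from outside, world axes, zero at the start; "moment": the same for the moment, N m; "opening": opening from 0.0 (shut) to 1.0 (fully open).
Only numpy, scipy, OpenCV 4.12 (cv2) and the standard library are available. Lean on these libraries where they do the work, as an engineer would, in place of code of your own. Each camera call takes 0.05 s, during which the arm holds its last target. There are 200 camera calls.

## Working session

There is one attempt and no reset: what is moved stays moved. The work goes in short steps, Python scripts to look and compute and a tool call to move; the robot and the scene stay as the last step left them, time stands still between calls to the robot, and variables do not carry over. Pictures are saved under pics/ and viewed, about 8 in all and at most 12, crops included, and the job is handed in when it is done.

Besides the shell and the picture viewer there is one more tool, called by a JSON object that holds its "op" and its "data". play_rows: Moves the arm, as the interface text tells. Its arguments: {"type":"object","properties":{"steps":{"type":"array","items":{"type":"array"}},"force":{"type":"number"}},"required":["steps"]}

```bash
mkdir -p pics; ls; python3 - <<'E'
from bench import telemetry, viewer
import cv2,numpy as np
s=telemetry.read_state(); print(s)
for n in("top","scene"):
    im=viewer.capture(n); cv2.imwrite(f"pics/{n}0.png",cv2.cvtColor(im,cv2.COLOR_RGB2BGR)); print(n,viewer.camera_info(n))
print(viewer.camera_info("wrist"))
a=cv2.imread("pics/top0.png");cv2.imwrite("pics/top0b.png",cv2.resize(a,(800,600),interpolation=cv2.INTER_CUBIC))
a=cv2.imread("pics/scene0.png");cv2.imwrite("pics/scene0b.png",cv2.resize(a,(800,600),interpolation=cv2.INTER_CUBIC))
E
```

```text
pics
{'time_s': 0.0, 'q': array([-1.44569756e+00,  1.04686073e-01,  9.64137412e-02,  1.56390367e+00,
        1.93745382e-05,  1.35308014e+00]), 'joint_vel': array([-0.00188599,  0.00061385, -0.00189936, -0.00122972,  0.00049691,
       -0.00134639]), 'effort': array([-1.37885650e-04, -5.56936240e+01,  5.03643465e+01,  1.71972677e-02,
       -2.79787846e-04, -3.55027495e-06]), 'tool_pos': array([ 0.20164129, -0.56470121,  0.21259954]), 'tool_rot': array([-3.09419760e+00, -5.35624528e-01, -1.30667618e-04]), 'contact_force': array([-0.18436532, -0.82019832,  0.11929348]), 'moment': array([-0.00261276,  0.07435832,  0.03449634]), 'opening': 1.0014677453999843}
top {'fx': 380.6497588253422, 'fy': 380.6497588253422, 'cx': 272.61887080316063, 'cy': 204.84273685188975, 'pose': array([[-0.02232271,  0.98578216, -0.16653895,  0.42102921],
       [-0.99961622, -0.01927453,  0.01989719, -0.04598887],
       [ 0.01640433,  0.16691919,  0.9858341 ,  0.93443941],
       [ 0.        ,  0.        ,  0.        ,  1.        ]])}
scene {'fx': 435.0283155809131, 'fy': 435.0283155809131, 'cx': 274.005338204678, 'cy': 212.27894617228063, 'pose': array([[-0.63100473, -0.57318755,  0.52277056,  1.06010255],
       [ 0.77574993, -0.46037183,  0.43158987,  0.33606039],
       [-0.0067131 ,  0.67787448,  0.73514701,  0.78047621],
       [ 0.        ,  0.        ,  0.        ,  1.        ]])}
{'fx': 376.93026561702186, 'fy': 376.93026561702186, 'cx': 275.0555559771458, 'cy': 207.85963444653524, 'T_tool_cam': array([[-5.31545429e-04,  9.44667590e-01,  3.28028753e-01,
         8.36199910e-02],
       [ 9.99998853e-01,  3.68343351e-05,  1.51434474e-03,
         1.46875341e-04],
       [ 1.41846968e-03,  3.28029181e-01, -9.44666525e-01,
        -1.59758489e-01],
       [ 0.00000000e+00,  0.00000000e+00,  0.00000000e+00,
         1.00000000e+00]])}
```

View pics/top0b.png

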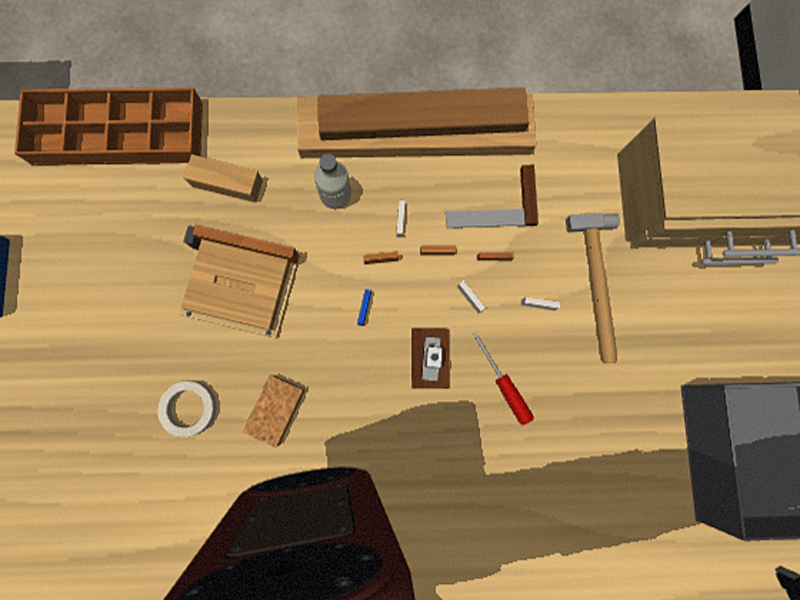

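View pics/scene0b.png

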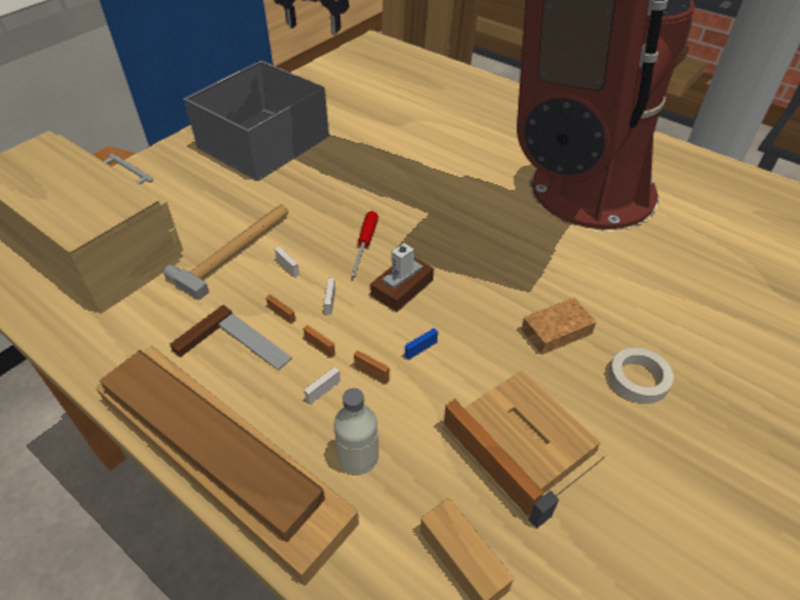

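Top view (800-px frame): the holder and gauge are at (430,358) and the bench hook is at (240,280), with its groove at (235,284) and its fence along the upper edge. There are three brown bars at (380,257), (438,250) and (494,256). The look-alikes are blue at (365,307) and white at (401,218), (472,296) and (541,302). Only the brown bars are hardwood.

```bash
cat > h.py <<'E'
import cv2,numpy as np
from bench import telemetry,viewer
from scipy.spatial.transform import Rotation as Ro
def cam(n,st=None):
    c=viewer.camera_info(n); K=(c["fx"],c["fy"],c["cx"],c["cy"])
    if n=="wrist":
        T=np.eye(4);T[:3,:3]=Ro.from_rotvec(st["tool_rot"]).as_matrix();T[:3,3]=st["tool_pos"];P=T@c["T_tool_cam"]
    else: P=c["pose"]
    return K,P
def ray(C,uv):
    (fx,fy,cx,cy),P=C; uv=np.atleast_2d(np.asarray(uv,float))
    d=np.c_[(uv[:,0]-cx)/fx,-(uv[:,1]-cy)/fy,-np.ones(len(uv))]@P[:3,:3].T
    return P[:3,3],d
def onz(C,uv,z):
    o,d=ray(C,uv); return o+d*((z-o[2])/d[:,2])[:,None]
def proj(C,X):
    (fx,fy,cx,cy),P=C; p=(np.atleast_2d(X)-P[:3,3])@P[:3,:3]
    return np.c_[cx+fx*p[:,0]/-p[:,2],cy-fy*p[:,1]/-p[:,2]]
def comps(m,amin=40):
    n,l,s,c=cv2.connectedComponentsWithStats(m.astype(np.uint8)); return [(l==i,s[i],c[i]) for i in range(1,n) if s[i][4]>=amin]
def snap(n,tag):
    st=telemetry.read_state(); im=viewer.capture(n); cv2.imwrite(f"pics/{tag}.png",cv2.cvtColor(im,cv2.COLOR_RGB2BGR)); return im,cam(n,st),st
def go(target,psi):
    """shift in tool axes and turn about tool z to reach target with tool x at angle psi, tool down"""
    s=telemetry.read_state(); R=Ro.from_rotvec(s["tool_rot"]).as_matrix()
    Rt=np.array([[np.cos(psi),np.sin(psi),0],[np.sin(psi),-np.cos(psi),0],[0,0,-1]]).T.copy()
    Rt=np.c_[[np.cos(psi),np.sin(psi),0],[np.sin(psi),-np.cos(psi),0],[0,0,-1]]
    print("pos",s["tool_pos"].round(4),"shift(tool)",(R.T@(np.array(target)-s["tool_pos"])).round(4),"turn",Ro.from_matrix(R.T@Rt).as_rotvec().round(4),"F",s["contact_force"].round(1),"t",s["time_s"])
E
python3 - <<'E'
from h import *
C=cam("top"); im=cv2.imread("pics/top0.png"); hsv=cv2.cvtColor(im,cv2.COLOR_BGR2HSV)
for u,v in [(266,180),(307,175),(346,179),(300,265),(164,198),(150,200),(170,170),(250,190),(303,250),(304,245)]: print((u,v),hsv[v,u],end=" ")
print()
H,S,V=hsv[...,0],hsv[...,1],hsv[...,2]
m=(H<14)&(S>130)&(V>50)
for mk,s,c in comps(m,40):
    cnt=cv2.findContours(mk.astype(np.uint8),0,1)[0][0]; r=cv2.minAreaRect(cnt)
    print(s,c.round(1),"z0.03:",onz(C,c,0.03)[0].round(4)," rect",[np.round(x,1) for x in r], onz(C,cv2.boxPoints(r),.03)[:,:2].round(3).tolist())
E
python3 - <<'E'
import cv2
a=cv2.imread("pics/top0.png")
c=cv2.resize(a[150:280,110:370],(800,400),interpolation=cv2.INTER_CUBIC); cv2.imwrite("pics/topc.png",c)
E
```

```text
(266, 180) [ 14 169 189] (307, 175) [ 14 172 193] (346, 179) [ 13 172 165] (300, 265) [ 60   3 158] (164, 198) [ 16 139 189] (150, 200) [ 16 133 186] (170, 170) [ 14 176 165] (250, 190) [ 19 117 218] (303, 250) [143  14  74] (304, 245) [ 20   4 213] 
[  11   61  131   55 4983] [76.1 87.8] z0.03: [0.8825 0.4243 0.03  ]  rect [array([76., 88.]), array([ 53.2, 130.4]), np.float64(89.4)] [[0.955, 0.594], [0.955, 0.265], [0.811, 0.258], [0.812, 0.579]]
[365 116  12  41 336] [370.5 136. ] z0.03: [ 0.7434 -0.3126  0.03  ]  rect [array([370.5, 135.9]), array([40.5,  8.4]), np.float64(86.2)] [[0.796, -0.302], [0.797, -0.323], [0.692, -0.323], [0.691, -0.302]]
[135 158  71  26 513] [170.2 169.1] z0.03: [0.6671 0.1836 0.03  ]  rect [array([170.2, 169.6]), array([72. ,  9.9]), np.float64(14.3)] [[0.678, 0.271], [0.702, 0.266], [0.654, 0.095], [0.63, 0.101]]
[295 172  24   3  49] [307.1 173.4] z0.03: [ 0.6502 -0.1503  0.03  ]  rect [array([306.5, 173. ]), array([ 2., 23.]), np.float64(90.0)] [[0.654, -0.121], [0.653, -0.177], [0.648, -0.177], [0.649, -0.121]]
[255 177  24   8 109] [266.5 179.9] z
[... 283 characters left out ...]
np.float64(90.0)] [[0.64, -0.216], [0.639, -0.275], [0.629, -0.274], [0.63, -0.215]]
[289 230  26  42 622] [300.1 250.3] z0.03: [ 0.4635 -0.1267  0.03  ]  rect [array([301.5, 250.5]), array([25., 41.]), np.float64(0.0)] [[0.416, -0.099], [0.512, -0.102], [0.511, -0.162], [0.415, -0.158]]
[347 262  27  36 360] [359.9 279.9] z0.03: [ 0.3917 -0.2647  0.03  ]  rect [array([359.8, 279.8]), array([36.9, 10.8]), np.float64(59.0)] [[0.423, -0.233], [0.435, -0.255], [0.361, -0.296], [0.349, -0.273]]
[246 409  19  11  61] [255.  415.5] z0.03: [ 0.1042 -0.015   0.03  ]  rect [array([255.7, 415.4]), array([ 4. , 20.6]), np.float64(63.4)] [[0.099, 0.006], [0.117, -0.035], [0.109, -0.039], [0.092, 0.002]]
```

```bash
python3 -c "
from h import *
go((.52,-.13,.25),0.0)"
```

```text
pos [ 0.2016 -0.5648  0.2127] shift(tool) [ 0.446  -0.3025 -0.0369] turn [-0.0012 -0.      0.3428] F [-0.6 -0.6 -0.8] t 0.1
```

{"op": "play_rows", "data": {"steps": [[1, [0.0319, -0.0216, -0.0026], [0, 0, 0]], [1, [0.0319, -0.0216, -0.0026], [0, 0, 0]], [1, [0.0319, -0.0216, -0.0026], [0, 0, 0]], [1, [0.0319, -0.0216, -0.0026], [0, 0, 0]], [1, [0.0319, -0.0216, -0.0026], [0, 0, 0]], [1, [0.0319, -0.0216, -0.0026], [0, 0, 0]], [1, [0.0319, -0.0216, -0.0026], [0, 0, 0]], [1, [0.0319, -0.0216, -0.0026], [0, 0, 0]], [1, [0.0319, -0.0216, -0.0026], [0, 0, 0]], [1, [0.0319, -0.0216, -0.0026], [0, 0, 0]], [1, [0.0319, -0.0216, -0.0026], [0, 0, 0]], [1, [0.0319, -0.0216, -0.0026], [0, 0, 0]]]}}

```text
time_s: 1.1
tool_pos: [0.4758, -0.1904, 0.2445]
tool_rot: [-3.096, -0.536, 0.0]
contact_force: [0.9, -0.4, 0.5]
opening: 1.001
```

{"op": "play_rows", "data": {"steps": [[1, [0.0319, -0.0216, -0.0026], [0, 0, 0]], [1, [0.0319, -0.0216, -0.0026], [0, 0, 0]], [0.1, [0, 0, 0], [0, 0, 0.1143]], [0.1, [0, 0, 0], [0, 0, 0.1143]], [0.1, [0, 0, 0], [0, 0, 0.1143]], [0.1, [0, 0, 0], [0, 0, 0]]]}}

```text
time_s: 1.6
tool_pos: [0.5206, -0.1297, 0.2494]
tool_rot: [-3.141, 0.007, 0.001]
contact_force: [-0.3, 0.6, -0.1]
opening: 0.546
```

```bash
python3 -c "
from h import *
go((.52,-.13,.25),0.0)
im,C,st=snap('wrist','w1'); print(st['q'].round(2),st['opening'])
cv2.imwrite('pics/w1b.png',cv2.resize(cv2.imread('pics/w1.png'),(800,600),interpolation=cv2.INTER_CUBIC))
"
```

```text
pos [ 0.5206 -0.1297  0.2494] shift(tool) [-0.0006  0.0003 -0.0006] turn [-0.0003  0.0007 -0.0045] F [-0.3  0.6 -0.1] t 1.6
[-0.49 -0.08 -0.02  1.63 -0.    2.66] 0.5464163505413702
```

View pics/w1b.png

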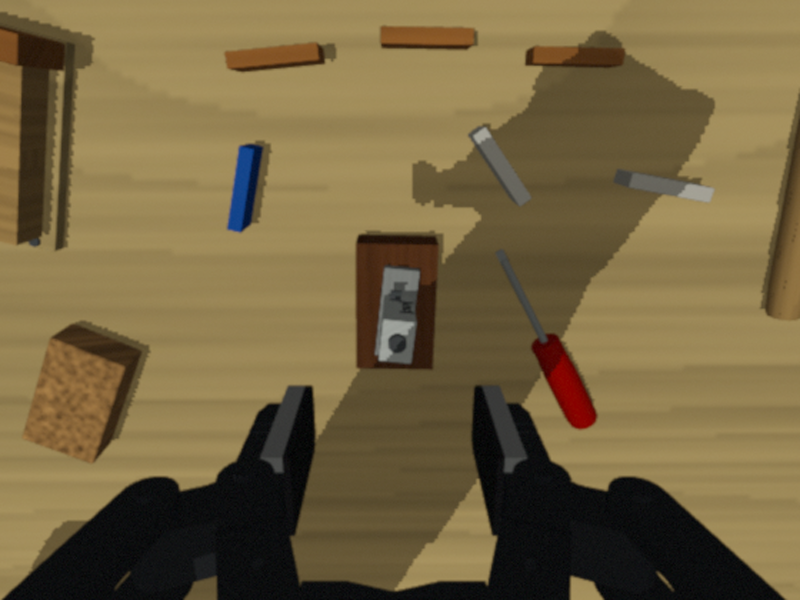

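The wrist view (800 px) shows the gauge head at (397,343) and its foot from (385,267) to (413,365). The hardwood bars are at (275,56), (427,37) and (575,57), the blue one is at (245,188) and the white ones are at (500,165) and (664,186).

```bash
cat > m1.py <<'E'
from h import *
im=cv2.imread("pics/w1.png"); hsv=cv2.cvtColor(im,cv2.COLOR_BGR2HSV); H,S,V=[hsv[...,i].astype(int) for i in range(3)]
# tool pose at w1
st={"tool_pos":np.array([.5206,-.1297,.2494]),"tool_rot":np.array([-3.141,.007,.001])}; C=cam("wrist",st)
m=(H<14)&(S>130)&(V>60)
for mk,s,c in comps(m,150):
    if s[1]>60: continue
    cnt=cv2.findContours(mk.astype(np.uint8),0,1)[0][0]
    b=cv2.boxPoints(cv2.minAreaRect(cnt)); print("bar?",c.round(1),s[:4],onz(C,b,.029)[:,:2].round(4).tolist(),onz(C,c,.029)[0].round(4))
roi=np.zeros(H.shape,bool); roi[160:262,245:312]=1
g=roi&(S<60)
for thr,z,n in((175,.088,"coltop"),(0,.038,"foot+col")):
    for mk,s,c in comps(g&(V>thr),80):
        cnt=cv2.findContours(mk.astype(np.uint8),0,1)[0][0]; r=cv2.minAreaRect(cnt); print(n,s,c.round(1),[np.round(x,2) for x in r],onz(C,cv2.boxPoints(r),z)[:,:2].round(4).tolist(),"ctr",onz(C,r[0],z)[0].round(4))
hd=(S>120)&(H<16)&(V<170)&(np.indices(H.shape)[0]>160)&(np.indices(H.shape)[0]<262)&roi
b=cv2.minAreaRect(np.argwhere(hd)[:,::-1].astype(np.float32)); print("holder",b,onz(C,cv2.boxPoints(b),.03)[:,:2].round(4).tolist())
cv2.imwrite("pics/c1.png",cv2.resize(im[155:265,225:325],(800,800*110//100))[:880][::1][:600] if 0 else cv2.resize(im[155:265,235:325],(490,600),interpolation=cv2.INTER_CUBIC))
E
python3 m1.py
```

```text
foot+col [ 262  186   32   69 1743] [277.9 220.3] [array([278.31, 220.14]), array([27.13, 67.33]), np.float64(6.12)] [[0.4242, -0.114], [0.4996, -0.1226], [0.4964, -0.1502], [0.4206, -0.1434]] ctr [ 0.4614 -0.1326  0.038 ]
holder ((278.0, 211.0), (92.0, 56.0), 90.0) [[0.5189, -0.1038], [0.5187, -0.1612], [0.4141, -0.1635], [0.4144, -0.101]]
```

View pics/c1.png

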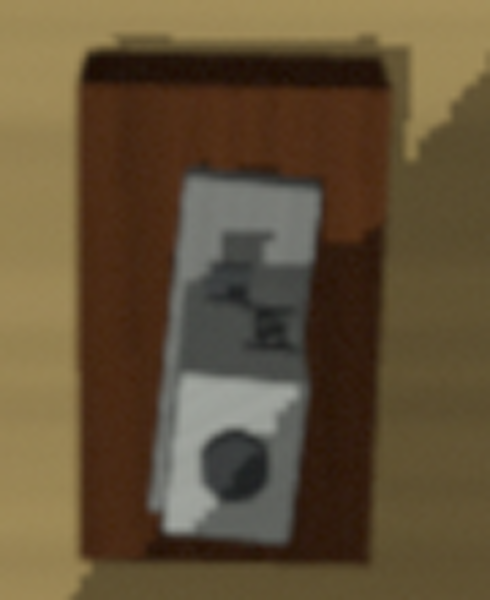

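The crop shows the gauge turned slightly in the holder. The column-top corners are at (180,375), (307,385), (290,545) and (163,533), and the far edge of the foot runs from (186,175) to (322,183).

```bash
cat >> h.py <<'E'
W1={"tool_pos":np.array([.5206,-.1297,.2494]),"tool_rot":np.array([-3.141,.007,.001])}
E
python3 - <<'E'
from h import *
C=cam("wrist",W1); f=lambda p:np.array(p)/5.444+[235,155]
t=onz(C,f([(180,375),(307,385),(290,545),(163,533)]),.088)[:,:2]; print("col",t.round(4).tolist(),t.mean(0), np.linalg.norm(np.diff(t,axis=0),axis=1))
e=onz(C,f([(186,175),(322,183)]),.038)[:,:2]; m=e.mean(0); print("foot end",e,np.linalg.norm(e[0]-e[1]))
v=m-t.mean(0); print("dist to axis (35 expected)",np.linalg.norm(v),"yaw",np.arctan2(v[1],v[0]))
for c in ((t[0]-t[3]),(t[1]-t[2])): print(np.arctan2(c[1],c[0]))
ho=onz(C,f([(80,85),(390,87),(368,560),(80,560)]),.03)[:,:2]; print("holder",ho.round(4).tolist(),ho.mean(0))
yaw=np.arctan2(v[1],v[0])
im=cv2.imread("pics/w1.png"); print([im[v,u] for u,v in((192,40),(299,26),(402,39))])
go((*t.mean(0),.15),yaw)
E
```

```text
col [[0.477, -0.123], [0.4751, -0.1444], [0.4453, -0.1417], [0.4477, -0.1197]] [ 0.46126804 -0.13220411] [0.021462   0.02996026 0.02210399]
foot end [[ 0.49757114 -0.123373  ]
 [ 0.49589505 -0.14894617]] 0.025628029586480874
dist to axis (35 expected) 0.035684954037678046 yaw -0.11107251734465116
-0.11078857786989735
-0.08918561015923868
holder [[0.513, -0.1033], [0.5124, -0.162], [0.4131, -0.1597], [0.4133, -0.1006]] [ 0.46294648 -0.13141736]
[array([ 36,  82, 131], dtype=uint8), array([ 38,  89, 139], dtype=uint8), array([20, 53, 88], dtype=uint8)]
pos [ 0.5206 -0.13    0.2494] shift(tool) [-0.0592  0.0021  0.0995] turn [-0.0002  0.0006  0.1131] F [-0.1 -0.7 -1.1] t 1.65
```

{"op": "play_rows", "data": {"steps": [[0.1, [-0.0296, 0.001, 0.03], [0, 0, 0]], [0.1, [-0.0296, 0.001, 0.03], [0, 0, 0]], [0.1, [0, 0, 0.03], [0, 0, 0.107]], [0.1, [0, 0, 0.04], [0, 0, 0]], [0.1, [0, 0, 0.035], [0, 0, 0]], [0.1, [0, 0, 0.0235], [0, 0, 0]], [0.1, [0, 0, 0], [0, 0, 0]], [0.1, [0, 0, 0], [0, 0, 0]]]}}

```text
time_s: 2.32
tool_pos: [0.4612, -0.1318, 0.0615]
tool_rot: [-3.136, 0.164, 0.003]
contact_force: [-0.6, 0.1, 1.0]
opening: 0.55
```

{"op": "play_rows", "data": {"steps": [[-1, [0, 0, 0], [0, 0, 0]], [-1, [0, 0, 0], [0, 0, 0]], [-1, [0, 0, 0], [0, 0, 0]], [-1, [0, 0, 0], [0, 0, 0]], [-1, [0, 0, 0], [0, 0, 0]], [-1, [0, 0, 0], [0, 0, 0]]], "force": 60}}

```text
time_s: 2.82
tool_pos: [0.4636, -0.133, 0.0646]
tool_rot: [3.135, -0.167, 0.005]
contact_force: [-2.1, 1.5, 5.3]
opening: 0.233
```

```bash
python3 -c "
from h import *
go((.461,-.132,.061),-.105)
C=cam('top'); print(onz(C,[[164,198]],.041))
s=telemetry.read_state();print(s['opening']*85,s['moment'])"
```

```text
pos [ 0.4636 -0.133   0.0646] shift(tool) [-0.0027 -0.0007  0.0036] turn [ 0.0016 -0.0033 -0.0014] F [-2.1  1.5  5.3] t 2.8167
[[0.59349861 0.19376426 0.041     ]]
19.793568989833588 [ 0.21654169  0.31332247 -0.04054   ]
```

{"op": "play_rows", "data": {"steps": [[-1, [0, 0, 0], [0, 0, 0]], [-1, [0, 0, 0], [0, 0, 0]], [-1, [0, 0, 0], [0, 0, 0]]]}}

```text
time_s: 3.07
tool_pos: [0.4636, -0.133, 0.0646]
tool_rot: [3.135, -0.167, 0.005]
contact_force: [-1.8, 1.6, 5.3]
opening: 0.232
```

{"op": "play_rows", "data": {"steps": [[-1, [0, 0, -0.01], [0, 0, 0]], [-1, [0, 0, -0.02], [0, 0, 0]], [-1, [0, 0, -0.04], [0, 0, 0]], [-1, [0, 0, -0.04], [0, 0, 0]], [-1, [0, 0, -0.02], [0, 0, 0]], [-1, [0, 0, 0], [0, 0, 0]]]}}

```text
time_s: 3.57
tool_pos: [0.4646, -0.1336, 0.1991]
tool_rot: [3.133, -0.167, 0.013]
contact_force: [0.6, -0.2, -3.0]
opening: 0.225
```

```bash
python3 -c "
from h import *
s=telemetry.read_state();print(s['opening']*85,s['moment'],s['contact_force'],s['tool_pos'])
im,C,st=snap('wrist','w2')
cv2.imwrite('pics/w2b.png',cv2.resize(cv2.imread('pics/w2.png'),(800,600),interpolation=cv2.INTER_CUBIC))
"
```

```text
19.09549718383262 [-0.04196662 -0.00081701  0.0189905 ] [ 0.64886731 -0.16718637 -2.99242045] [ 0.46455787 -0.13364302  0.19910742]
```

View pics/w2b.png

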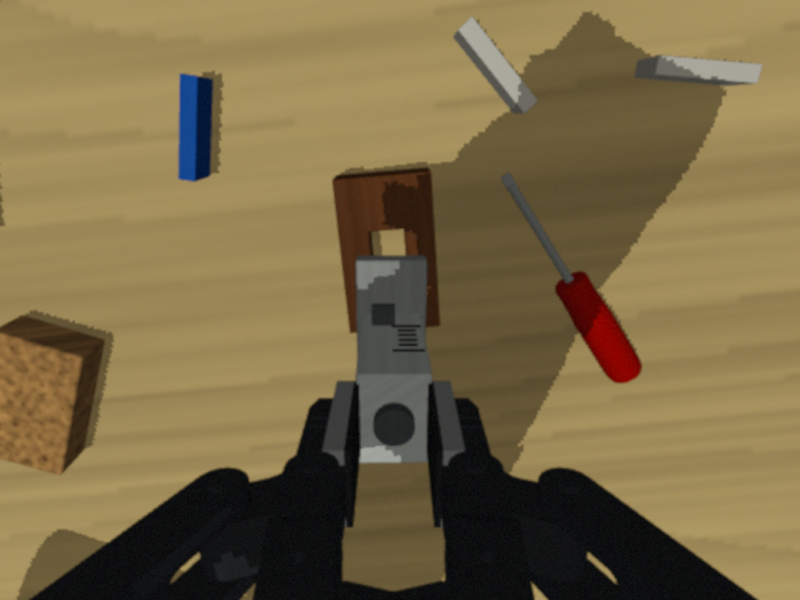

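The gauge is held square between the pads. The column top is at (393,420), the pointer at (383,314) and the scale at (407,338). I carry it to a hover beside the groove.

{"op": "play_rows", "data": {"steps": [[-1, [0.0105, -0.035, 0], [0, 0, 0]], [-1, [0.0105, -0.035, 0], [0, 0, 0]], [-1, [0.0105, -0.035, 0], [0, 0, 0]], [-1, [0.0105, -0.035, 0], [0, 0, 0]], [-1, [0.0105, -0.035, 0], [0, 0, 0]], [-1, [0.0105, -0.035, 0], [0, 0, 0]], [-1, [0.0105, -0.035, 0], [0, 0, 0]], [-1, [0.0105, -0.035, 0], [0, 0, 0]]]}}

```text
time_s: 4.28
tool_pos: [0.5723, 0.1079, 0.1914]
tool_rot: [-3.114, 0.081, 0.002]
contact_force: [-0.3, -0.6, -1.4]
opening: 0.231
```

{"op": "play_rows", "data": {"steps": [[-1, [0, 0, 0], [0, 0, -0.116]], [-1, [0, 0, 0], [0, 0, -0.116]], [-1, [0, 0, 0], [0, 0, -0.116]], [-1, [0, 0, 0], [0, 0, -0.116]], [-1, [0, 0, 0], [0, 0, -0.116]], [-1, [0, 0, 0], [0, 0, -0.116]], [-1, [0, 0, 0], [0, 0, -0.116]], [-1, [0, 0, 0], [0, 0, -0.116]], [-1, [0, 0, 0], [0, 0, -0.116]], [-1, [0, 0, 0], [0, 0, -0.116]], [-1, [0, 0, 0], [0, 0, -0.116]], [-1, [0, 0, 0], [0, 0, -0.116]]]}}

```text
time_s: 5.28
tool_pos: [0.5719, 0.1056, 0.1915]
tool_rot: [-2.444, -1.941, -0.025]
contact_force: [0.5, 0.2, -2.2]
opening: 0.232
```

{"op": "play_rows", "data": {"steps": [[-1, [0, 0, 0], [0, 0, 0]], [-1, [0, 0, 0], [0, 0, 0]]]}}

```text
time_s: 5.45
tool_pos: [0.5721, 0.1056, 0.1917]
tool_rot: [-2.453, -1.929, -0.025]
contact_force: [-0.3, -0.0, -2.1]
opening: 0.23
```

```bash
python3 -c "
from h import *
go((.577,.136,.2),1.29)
im,C,st=snap('wrist','w3'); print(st)
cv2.imwrite('pics/w3b.png',cv2.resize(cv2.imread('pics/w3.png'),(800,600),interpolation=cv2.INTER_CUBIC))
"
```

```text
pos [0.5721 0.1056 0.1917] shift(tool) [ 0.0309 -0.0024 -0.0075] turn [-0.0067 -0.0251  0.0427] F [-0.3 -0.  -2.1] t 5.45
{'time_s': 5.45, 'q': array([-0.05685093,  0.04089879, -0.00822743,  1.52319237,  0.02598128,
        1.75201527]), 'joint_vel': array([-5.98661801e-04, -2.96087203e-04,  3.51356120e-03,  8.62810007e-05,
        1.54888999e-03,  3.08608997e-02]), 'effort': array([ 3.30513918e-03, -5.35962582e+01,  5.14694846e+01,  2.07658770e-02,
        1.11165717e-01, -6.94252979e-01]), 'tool_pos': array([0.57207364, 0.10560947, 0.19173916]), 'tool_rot': array([-2.45336442, -1.92916803, -0.02505248]), 'contact_force': array([-0.30797412, -0.02608675, -2.09231104]), 'moment': array([-0.04023924, -0.02381002, -0.04431846]), 'opening': 0.23042809350203958}
```

View pics/w3b.png

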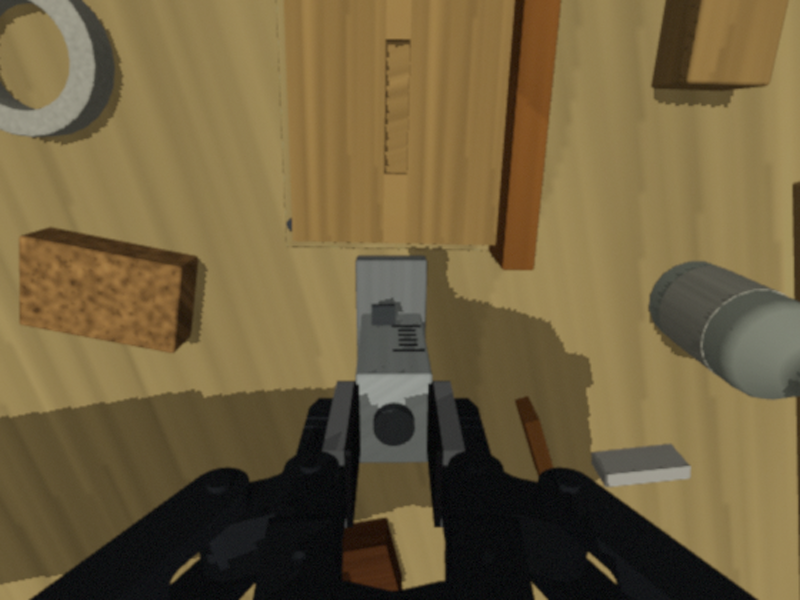

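Groove mouth corners (800 frame): (386,41), (411,40), (408,173) and (385,173). Held gauge: foot end centred at (392,257), head at (393,424).

```bash
cat >> h.py <<'E'
W3={"tool_pos":np.array([0.57207364,0.10560947,0.19173916]),"tool_rot":np.array([-2.45336442,-1.92916803,-0.02505248])}
E
python3 - <<'E'
from h import *
C=cam("wrist",W3); k=560/800
R=Ro.from_rotvec(W3["tool_rot"]).as_matrix(); p=W3["tool_pos"]
for n,X in(("head",(0,0,-.0274)),("footend",(.035,0,.0266)),("coltopfront",(.015,0,-.0234))): print(n,proj(C,R@np.array(X)+p)/k)
im=cv2.imread("pics/w3.png"); g=cv2.cvtColor(im,cv2.COLOR_BGR2GRAY).astype(int)
for v in(60,80,100): print(v,g[v,262:298])
# groove
c=np.array([(386,41),(411,40),(408,173),(385,173)])*k
w=onz(C,c,.041)[:,:2]; print("groove",w.round(4).tolist(),w.mean(0).round(4),np.linalg.norm(np.diff(w,axis=0),axis=1).round(4))
for a,b in((0,3),(1,2)): d=w[a]-w[b]; print("ang",np.arctan2(d[1],d[0]))
# fence near edge top z=.061 and board left edge
f=onz(C,np.array([(498,268),(535,268),(560,0)])*k,.061)[:,:2]; print("fence",f)
b=onz(C,np.array([(293,245),(285,10),(500,245)])*k,.041)[:,:2]; print("board",b)
E
```

```text
head [[396.5555696  424.35480043]]
footend [[395.8012962  255.92623434]]
coltopfront [[396.55827433 370.25461565]]
60 [118 120 120 118 117 116 114 102  98 109 117 123 124 123 121 121 120 119
 119 118 117 116 115 109 110 119 119 118 117 116 117 116 115 112 111 113]
80 [117 118 118 117 115 117 115  98  90 107 109 110 109 108 107 108 107 108
 107 107 108 108 106 105 111 120 119 120 118 118 115 114 113 112 112 113]
100 [117 119 117 115 117 116 111  94  98 115 117 116 117 116 116 115 115 115
 115 114 115 113 108 112 120 120 119 119 118 116 115 113 111 110 110 116]
groove [[0.5955, 0.2261], [0.6085, 0.2235], [0.5913, 0.1569], [0.5786, 0.16]] [0.5935 0.1916] [0.0132 0.0688 0.0131]
ang 1.3200447993295903
ang 1.3176770741880786
fence [[0.62835448 0.09605107]
 [0.64845731 0.09119862]
 [0.68144935 0.22097583]]
board [[0.51564419 0.13235546]
 [0.54789787 0.25292663]
 [0.6345604  0.10361472]]
```

```bash
python3 -c "
from h import *
go((.5854,.1524,.1006),1.319)"
```

```text
pos [0.5722 0.1056 0.1919] shift(tool) [0.0463 0.0023 0.0925] turn [-0.0061 -0.0253  0.0131] F [-0.7 -0.6 -1.5] t 5.5
```

{"op": "play_rows", "data": {"steps": [[-1, [0, 0, 0], [-0.006, -0.025, 0.013]], [-1, [0.0154, 0.0008, 0.03], [0, 0, 0]], [-1, [0.0154, 0.0008, 0.03], [0, 0, 0]], [-1, [0.0155, 0.0007, 0.02], [0, 0, 0]], [-1, [0, 0, 0.012], [0, 0, 0]], [-1, [0, 0, 0], [0, 0, 0]], [-1, [0, 0, 0], [0, 0, 0]]]}}

```text
time_s: 6.08
tool_pos: [0.5857, 0.1496, 0.1004]
tool_rot: [-2.48, -1.928, 0.0]
contact_force: [0.2, 1.2, -1.5]
opening: 0.229
```

```bash
python3 -c "
from h import *
go((.5854,.1524,.1006),1.319)
im,C,st=snap('wrist','w4'); print(st['tool_pos'].tolist(),st['tool_rot'].tolist())
a=cv2.imread('pics/w4.png')[60:330,180:380]
cv2.imwrite('pics/w4b.png',cv2.resize(a,(600*200//270,600),interpolation=cv2.INTER_CUBIC))
"
```

```text
pos [0.5857 0.1496 0.1004] shift(tool) [ 0.0027 -0.001  -0.0002] turn [-0.      0.      0.0027] F [ 0.2  1.2 -1.5] t 6.0833
[0.585703553145496, 0.14956432841292636, 0.10037810834111009] [-2.480183743188416, -1.9282828573567359, 8.26844631329715e-05]
```

View pics/w4b.png

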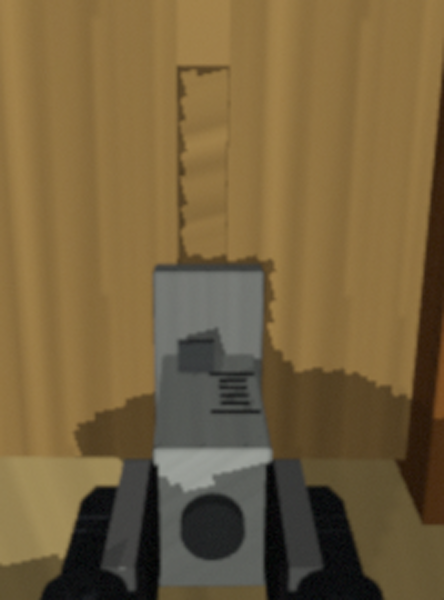

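```bash
python3 - <<'E'
from h import *
W={"tool_pos":np.array([0.585703553145496, 0.14956432841292636, 0.10037810834111009]),"tool_rot":np.array([-2.480183743188416, -1.9282828573567359, 8.26844631329715e-05])}
C=cam("wrist",W); R=Ro.from_rotvec(W["tool_rot"]).as_matrix(); p=W["tool_pos"]
for n,X in(("head",(0,0,-.0274)),("footend",(.035,0,.0266)),("coltopfront",(.015,0,-.0234))): print(n,proj(C,R@np.array(X)+p))
g=cv2.cvtColor(cv2.imread("pics/w4.png"),cv2.COLOR_BGR2GRAY).astype(int)
for v in (188,195,205,215,305): print(v,list(zip(range(244,304),g[v,244:304])) if 0 else g[v,244:304])
gr=g[95:172,:].mean(0); print("groove prof",dict(zip(range(256,290),gr[256:290].round(0).astype(int).tolist())))
cc=np.array([(178,68),(230,66),(229,250),(178,250)])/2.2222+[180,60]
for off in(0,3.2):
    w=onz(C,cc+[off,0],.041); t=(w-p)@R; print(off,"tool coords",t.round(4).tolist(),"y ctr",t[:,1].mean().round(4))
E
```

```text
head [[277.59276509 297.08019087]]
footend [[277.066722   179.16750057]]
coltopfront [[277.59480895 259.20811444]]
188 [118 118 116 113 104 100 112 118 118 119 117 116 117 116 115 115 117 117
 117 117 119 118 118 116 116 118 119 119 118 117 116 117 116 118 118 118
 119 116 118 119 120 120 120 119 117 114 114 116 115 116 115 116 117 108
  88  71  75  80 106 124]
195 [118 118 118 115 105 100 112 117 118 118 118 116 115 115 114 116 117 117
 118 119 118 117 116 117 116 117 118 117 118 116 115 117 117 117 118 117
 117 117 117 120 119 121 119 117 116 115 114 114 115 116 115 115 115 111
  91  72  76  82  97 111]
205 [117 119 117 115 108 105 112 115 117 117 116 116 114 114 114 115 116 117
 117 117 118 117 116 116 116 117 117 119 118 116 114 115 117 116 118 118
 118 117 117 118 120 120 119 118 117 115 114 115 116 115 115 115 114 106
  88  78  94 110 112 118]
215 [119 118 117 116 112 110 111 115 117 117 117 115 116 114 112 102  76  57
  58  57  54  56  57  57  59  59  59  59  58  60  59  60  64  69  70  74
  96 114 117 118 120 119 119 118 116 114 115 115 116 116 115 117 110  95
  78  73  76  79  91 111]
305 [16  8  9  9 10  6  5 29 69 93 94 94 94 96 96 98 98 95 82 54 38 33 35 33
 31 35 34 34 33 34 33 36 32 34 36 34 32 35 32 34 33 34 34 42 65 89 95 97
 97 94 96 95 96 93 75 33  8  5  8 10]
groove prof {256: 118, 257: 118, 258: 117, 259: 105, 260: 82, 261: 79, 262: 94, 263: 109, 264: 116, 265: 118, 266: 118, 267: 118, 268: 118, 269: 118, 270: 118, 271: 117, 272: 118, 273: 118, 274: 118, 275: 118, 276: 118, 277: 118, 278: 117, 279: 117, 280: 117, 281: 113, 282: 112, 283: 117, 284: 120, 285: 120, 286: 119, 287: 119, 288: 119, 289: 118}
0 tool coords [[0.0771, -0.0093, 0.0594], [0.0776, 0.0037, 0.0594], [0.0305, 0.0037, 0.0594], [0.0305, -0.0099, 0.0594]] y ctr -0.003
3.2 tool coords [[0.0771, -0.0075, 0.0594], [0.0776, 0.0055, 0.0594], [0.0305, 0.0056, 0.0594], [0.0305, -0.008, 0.0594]] y ctr -0.0011
```

{"op": "play_rows", "data": {"steps": [[-1, [0.0212, -0.0005, 0], [0, 0, 0]], [-1, [0.0211, -0.0005, 0], [0, 0, 0]], [-1, [0, 0, 0], [0, 0, 0]], [-1, [0, 0, 0], [0, 0, 0]]]}}

```text
time_s: 6.47
tool_pos: [0.5966, 0.1913, 0.1024]
tool_rot: [2.477, 1.929, 0.005]
contact_force: [-0.4, 0.4, -2.2]
opening: 0.226
```

{"op": "play_rows", "data": {"steps": [[-1, [0, 0, 0.004], [0, 0, 0]], [-1, [0, 0, 0.004], [0, 0, 0]], [-1, [0, 0, 0.001], [0, 0, 0]], [-1, [0, 0, 0], [0, 0, 0]]]}}

```text
time_s: 6.8
tool_pos: [0.5952, 0.1905, 0.0909]
tool_rot: [-2.48, -1.929, -0.0]
contact_force: [0.6, 0.4, -1.3]
opening: 0.233
```

```bash
python3 -c "
from h import *
go((.5965,.190,.0756),1.319)
snap('wrist','w5')"
```

```text
pos [0.5952 0.1905 0.0909] shift(tool) [-0.0002  0.0014  0.0153] turn [ 0.     -0.0001  0.0032] F [ 0.6  0.4 -1.3] t 6.8
```

{"op": "play_rows", "data": {"steps": [[-1, [0, 0, 0.002], [0, 0, 0]], [-1, [0, 0, 0.0015], [0, 0, 0]], [-1, [0, 0, 0], [0, 0, 0]], [-1, [0, 0, 0], [0, 0, 0]]]}}

```text
time_s: 7.18
tool_pos: [0.5955, 0.1912, 0.0879]
tool_rot: [2.479, 1.93, 0.001]
contact_force: [0.8, 0.9, -1.7]
opening: 0.229
```

{"op": "play_rows", "data": {"steps": [[-1, [0, 0, 0.0025], [0, 0, 0]], [-1, [0, 0, 0.0025], [0, 0, 0]], [-1, [0, 0, 0], [0, 0, 0]], [-1, [0, 0, 0], [0, 0, 0]]]}}

```text
time_s: 7.52
tool_pos: [0.5958, 0.1913, 0.0832]
tool_rot: [2.478, 1.93, 0.002]
contact_force: [-0.4, 0.0, 0.1]
opening: 0.23
```

{"op": "play_rows", "data": {"steps": [[-1, [0, 0, 0.0025], [0, 0, 0]], [-1, [0, 0, 0.002], [0, 0, 0]], [-1, [0, 0, 0], [0, 0, 0]], [-1, [0, 0, 0], [0, 0, 0]]]}}

```text
time_s: 7.85
tool_pos: [0.5957, 0.1912, 0.0785]
tool_rot: [2.478, 1.93, 0.002]
contact_force: [-0.0, 0.2, 1.7]
opening: 0.229
```

```bash
python3 -c "
from h import *
go((.5965,.190,.0756),1.319)
"
```

```text
pos [0.5957 0.1912 0.0785] shift(tool) [-0.001   0.0011  0.0029] turn [ 0.0011 -0.0006  0.0041] F [-0.   0.2  1.7] t 7.85
```

{"op": "play_rows", "data": {"steps": [[-1, [0, 0, 0.0015], [0, 0, 0]], [-1, [0, 0, 0.0015], [0, 0, 0]], [-1, [0, 0, 0], [0, 0, 0]], [-1, [0, 0, 0], [0, 0, 0]]]}}

```text
time_s: 8.18
tool_pos: [0.5957, 0.1912, 0.0757]
tool_rot: [2.478, 1.93, 0.002]
contact_force: [0.1, -1.2, 4.7]
opening: 0.233
```

{"op": "play_rows", "data": {"steps": [[-1, [0, 0, 0.001], [0, 0, 0]], [-1, [0, 0, 0], [0, 0, 0]], [-1, [0, 0, 0], [0, 0, 0]]]}}

```text
time_s: 8.43
tool_pos: [0.5959, 0.1912, 0.0757]
tool_rot: [2.478, 1.929, 0.003]
contact_force: [-3.0, 0.0, 11.0]
opening: 0.231
```

```bash
python3 -c "
from h import *
go((.5965,.190,.0756),1.319)
"
```

```text
pos [0.5959 0.1912 0.0757] shift(tool) [-0.001   0.0009  0.0001] turn [ 0.0019 -0.0007  0.0041] F [-3.  0. 11.] t 8.4333
```

{"op": "play_rows", "data": {"steps": [[-1, [0, 0, 0.0004], [0, 0, 0]], [-1, [0, 0, 0], [0, 0, 0]], [-1, [0, 0, 0], [0, 0, 0]], [-1, [0, 0, 0], [0, 0, 0]], [-1, [0, 0, 0], [0, 0, 0]], [-1, [0, 0, 0], [0, 0, 0]], [-1, [0, 0, 0], [0, 0, 0]], [-1, [0, 0, 0], [0, 0, 0]]]}}

```text
time_s: 9.1
tool_pos: [0.5959, 0.1912, 0.0757]
tool_rot: [2.478, 1.929, 0.003]
contact_force: [-4.7, -1.2, 12.9]
opening: 0.228
```

{"op": "play_rows", "data": {"steps": [[-1, [0, 0, 0], [0, 0, 0]], [-1, [0, 0, 0], [0, 0, 0]], [-1, [0, 0, 0], [0, 0, 0]], [-1, [0, 0, 0], [0, 0, 0]], [-1, [0, 0, 0], [0, 0, 0]], [-1, [0, 0, 0], [0, 0, 0]], [-1, [0, 0, 0], [0, 0, 0]], [-1, [0, 0, 0], [0, 0, 0]]]}}

```text
time_s: 9.77
tool_pos: [0.5959, 0.1912, 0.0757]
tool_rot: [2.478, 1.929, 0.003]
contact_force: [-3.8, -1.0, 13.7]
opening: 0.231
```

```bash
python3 -c "
from h import *
im,C,st=snap('wrist','w6'); print(st['tool_pos'].tolist(),st['tool_rot'].tolist(),st['contact_force'],st['q'].round(2))
snap('scene','s6'); 
a=cv2.imread('pics/w6.png')[150:330,200:350]; b=cv2.imread('pics/w4.png')[150:330,200:350]
c=np.hstack([cv2.resize(x,(400,480),interpolation=cv2.INTER_CUBIC) for x in(b,a)]); cv2.imwrite('pics/w6b.png',c)
go((.5965,.190,.0756),1.319)
"
```

```text
[0.5959253335197853, 0.19116335372679985, 0.07566305403571441] [2.4778063125972327, 1.929267257976539, 0.0029070436475142286] [-3.78673197 -1.01775494 13.71667872] [ 0.1   0.2  -0.05  1.32 -0.    1.92]
pos [0.5959 0.1912 0.0757] shift(tool) [-0.001   0.0008  0.0001] turn [ 0.0021 -0.0008  0.0042] F [-4.3 -1.5 14. ] t 9.8667
```

View pics/w6b.png

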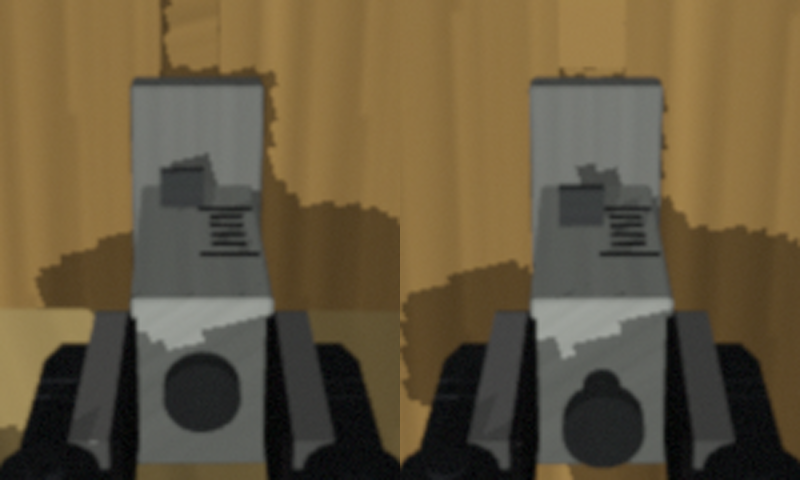

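The pointer's top edge moved from 170 to 188 against the scale, which is about 8 mm uncorrected for perspective. The head diameter grew from 76 to 82 px, which is about 9 mm. The first force came near TCP z 0.084 and the foot seated at 0.0757, which also gives about 9 mm. So the depth is 9 mm and the 29 mm bar is the one. The gauge was held at about 15 N net for over 1 s, so I return it now.

{"op": "play_rows", "data": {"steps": [[-1, [0, 0, -0.003], [0, 0, 0]], [-1, [0, 0, -0.01], [0, 0, 0]], [-1, [0, 0, -0.025], [0, 0, 0]], [-1, [0, 0, -0.04], [0, 0, 0]], [-1, [0, 0, -0.04], [0, 0, 0]]]}}

```text
time_s: 10.28
tool_pos: [0.5939, 0.191, 0.1919]
tool_rot: [-2.477, -1.929, 0.004]
contact_force: [1.0, -0.3, -0.7]
opening: 0.232
```

{"op": "play_rows", "data": {"steps": [[-1, [0, 0, 0], [0, 0, 0.119]], [-1, [0, 0, 0], [0, 0, 0.119]], [-1, [0, 0, 0], [0, 0, 0.119]], [-1, [0, 0, 0], [0, 0, 0.119]], [-1, [0, 0, 0], [0, 0, 0.119]], [-1, [0, 0, 0], [0, 0, 0.119]], [-1, [0, 0, 0], [0, 0, 0.119]], [-1, [0, 0, 0], [0, 0, 0.119]], [-1, [0, 0, 0], [0, 0, 0.119]], [-1, [0, 0, 0], [0, 0, 0.119]], [-1, [0, 0, 0], [0, 0, 0.119]], [-1, [0, 0, 0], [0, 0, 0.119]]]}}

```text
time_s: 11.28
tool_pos: [0.5957, 0.1383, 0.1917]
tool_rot: [-3.096, 0.014, 0.005]
contact_force: [1.3, -0.3, -1.3]
opening: 0.228
```

```bash
python3 -c "
from h import *
go((.4636,-.133,.19),-.106)
"
```

```text
pos [0.5957 0.1383 0.1917] shift(tool) [-0.1296  0.2723 -0.0104] turn [-0.0458  0.0055  0.097 ] F [ 1.3 -0.3 -1.3] t 11.2833
```

{"op": "play_rows", "data": {"steps": [[-1, [-0.013, 0.0272, -0.001], [0, 0, 0]], [-1, [-0.013, 0.0272, -0.001], [0, 0, 0]], [-1, [-0.013, 0.0272, -0.001], [0, 0, 0]], [-1, [-0.013, 0.0272, -0.001], [0, 0, 0]], [-1, [-0.013, 0.0272, -0.001], [0, 0, 0]], [-1, [-0.013, 0.0272, -0.001], [0, 0, 0]], [-1, [-0.013, 0.0272, -0.001], [0, 0, 0]], [-1, [-0.013, 0.0272, -0.001], [0, 0, 0]], [-1, [-0.013, 0.0272, -0.001], [0, 0, 0]], [-1, [-0.0126, 0.0272, -0.001], [0, 0, 0]], [-1, [0, 0, 0], [-0.046, 0.005, 0.097]], [-1, [0, 0, 0], [0, 0, 0]]]}}

```text
time_s: 12.28
tool_pos: [0.4627, -0.1351, 0.1903]
tool_rot: [3.133, -0.182, 0.001]
contact_force: [-0.6, 0.4, -1.4]
opening: 0.231
```

{"op": "play_rows", "data": {"steps": [[-1, [0, 0, 0], [0, 0, 0]], [-1, [0, 0, 0], [0, 0, 0]]]}}

```text
time_s: 12.45
tool_pos: [0.4637, -0.1332, 0.1902]
tool_rot: [3.137, -0.165, 0.0]
contact_force: [0.4, 0.3, -1.2]
opening: 0.232
```

```bash
python3 -c "
from h import *
go((.4636,-.133,.10),-.106)
"
```

```text
pos [ 0.4637 -0.1332  0.1902] shift(tool) [-0.0002 -0.0002  0.0902] turn [ 0.0001 -0.0003  0.0012] F [ 0.4  0.3 -1.2] t 12.45
```

{"op": "play_rows", "data": {"steps": [[-1, [0, 0, 0.035], [0, 0, 0]], [-1, [0, 0, 0.035], [0, 0, 0]], [-1, [0, 0, 0.02], [0, 0, 0]], [-1, [0, 0, 0.012], [0, 0, 0]], [-1, [0, 0, 0.008], [0, 0, 0]], [-1, [0, 0, 0], [0, 0, 0]], [-1, [0, 0, 0], [0, 0, 0]]]}}

```text
time_s: 13.03
tool_pos: [0.4642, -0.1342, 0.0812]
tool_rot: [3.135, -0.168, 0.002]
contact_force: [-0.1, -0.8, -1.3]
opening: 0.227
```

{"op": "play_rows", "data": {"steps": [[-1, [0, 0, 0.006], [0, 0, 0]], [-1, [0, 0, 0.005], [0, 0, 0]], [-1, [0, 0, 0.003], [0, 0, 0]], [-1, [0, 0, 0.0015], [0, 0, 0]], [-1, [0, 0, 0], [0, 0, 0]], [-1, [0, 0, 0], [0, 0, 0]]]}}

```text
time_s: 13.53
tool_pos: [0.4637, -0.1343, 0.0649]
tool_rot: [3.135, -0.17, 0.001]
contact_force: [-0.3, -0.3, -1.2]
opening: 0.228
```

```bash
python3 -c "
from h import *
go((.4636,-.133,.0646),-.106)
"
```

```text
pos [ 0.4637 -0.1343  0.0649] shift(tool) [-0.0003 -0.0013  0.0003] turn [ 0.0015 -0.0009 -0.0024] F [-0.3 -0.3 -1.2] t 13.5333
```

{"op": "play_rows", "data": {"steps": [[-1, [0, 0, 0.0005], [0, 0, 0]], [-1, [0, 0, 0], [0, 0, 0]], [0, [0, 0, 0], [0, 0, 0]], [0, [0, 0, 0], [0, 0, 0]], [0, [0, 0, 0], [0, 0, 0]], [0, [0, 0, 0], [0, 0, 0]], [0, [0, 0, 0], [0, 0, 0]]]}}

```text
time_s: 14.12
tool_pos: [0.4637, -0.1343, 0.0642]
tool_rot: [3.136, -0.17, 0.001]
contact_force: [0.1, 0.3, -0.3]
opening: 0.503
```

{"op": "play_rows", "data": {"steps": [[0, [0, 0, -0.015], [0, 0, 0]], [0, [0, 0, -0.035], [0, 0, 0]], [0, [0, 0, -0.035], [0, 0, 0]], [0, [0.0145, -0.0015, -0.035], [0, 0, 0]], [0, [0.0145, -0.0015, -0.035], [0, 0, 0]], [0, [0.0145, -0.0015, -0.03], [0, 0, 0]], [0, [0.0145, -0.0015, 0], [0, 0, -0.1]], [0, [0, 0, 0], [0, 0, 0]], [0, [0, 0, 0], [0, 0, 0]]]}}

```text
time_s: 14.87
tool_pos: [0.5218, -0.1342, 0.2487]
tool_rot: [3.14, -0.015, -0.001]
contact_force: [-0.8, -0.1, -0.1]
opening: 0.498
```

```bash
python3 -c "
from h import *
im,C,st=snap('wrist','w7'); print(st['tool_pos'].tolist(),st['tool_rot'].tolist(),st['contact_force'],st['opening'])
snap('scene','s7');snap('top','t7')
a=cv2.imread('pics/w7.png')[10:280,120:460]
cv2.imwrite('pics/w7b.png',cv2.resize(a,(755,600),interpolation=cv2.INTER_CUBIC))
"
```

```text
[0.5218476811180066, -0.13419905026973258, 0.24868812696561332] [3.1404612455685332, -0.014929142085088687, -0.0007516858695095745] [-0.84926486 -0.07002103 -0.13445986] 0.49830343212231737
```

View pics/w7b.png

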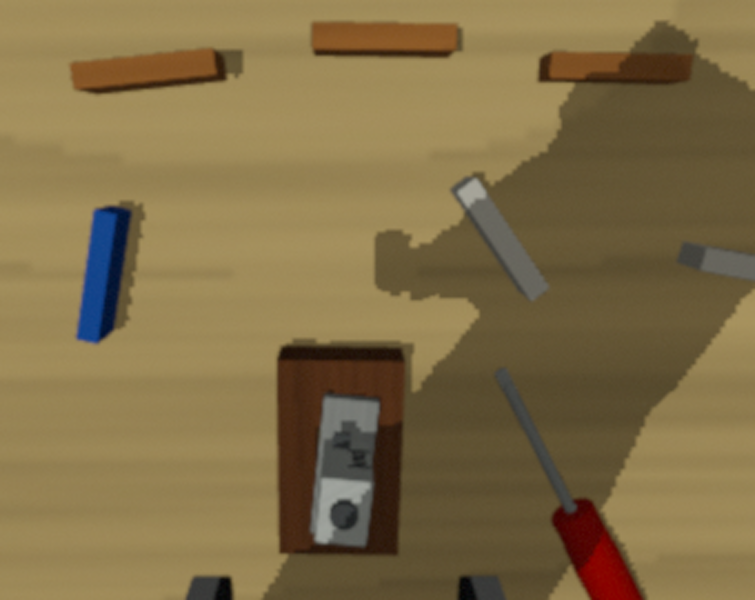

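The gauge stands back in its holder (head at (343,514) in the crop) and the three brown bars are untouched at (148,70), (385,38) and (616,66). Now an enlarged crop of the scene view to tell their heights apart.

```bash
python3 -c "
from h import *
a=cv2.imread('pics/s7.png')[200:275,180:280]
cv2.imwrite('pics/s7b.png',cv2.resize(a,(800,600),interpolation=cv2.INTER_CUBIC))
"
```

```text
(no output)
```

View pics/s7b.png

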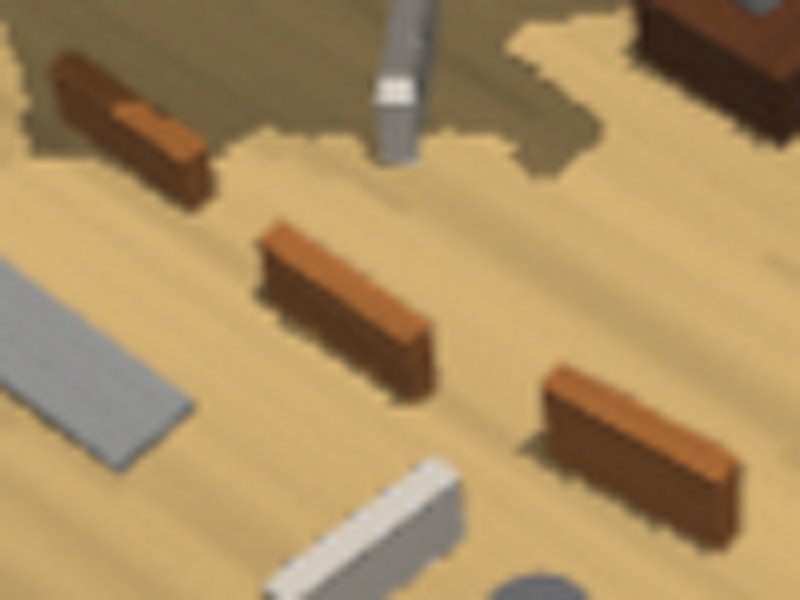

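```bash
cat > m2.py <<'E'
from h import *
S=cam("scene"); W={"tool_pos":np.array([0.5218476811180066,-0.13419905026973258,0.24868812696561332]),"tool_rot":np.array([3.1404612455685332,-0.014929142085088687,-0.0007516858695095745])}
C=cam("wrist",W)
for n,t,b in(("A(right)",(190,165),(193,212)),("B(mid)",(412,340),(412,402)),("C(left)",(722,470),(722,550))):
    t,b=[np.array(x)/8+[180,200] for x in(t,b)]
    B=onz(S,b,0)[0]
    # height where vertical line over B projects nearest t
    hs=np.linspace(.015,.045,301); pr=proj(S,np.c_[np.tile(B[:2],(301,1)),hs]); i=np.abs(pr[:,1]-t[1]).argmin(); print(n,"foot corner",B[:2].round(4),"height",hs[i].round(4))
im=cv2.imread("pics/w7.png"); hsv=cv2.cvtColor(im,cv2.COLOR_BGR2HSV); H,Sa,V=[hsv[...,i].astype(int) for i in range(3)]
roi=np.zeros(H.shape,bool); roi[15:55,145:440]=1
m=roi&(H<16)&(Sa>160)
for mk,s,c in comps(m,100):
    top=mk&(V>np.percentile(V[mk],35) if 1 else mk); 
    print(s,c.round(1),"V pct",np.percentile(V[mk],[10,30,50,70,90]))
    for nm,q in(("all",mk),("top",mk&(V>115))):
        if q.sum()<60: continue
        r=cv2.minAreaRect(np.argwhere(q)[:,::-1].astype(np.float32)); bx=onz(C,cv2.boxPoints(r),.029)[:,:2]
        L=np.linalg.norm(np.diff(bx,axis=0),axis=1); e=bx[1]-bx[0] if L[0]>L[1] else bx[2]-bx[1]
        print("  ",nm,r[0],"ctr@29",onz(C,r[0],.029)[0].round(4),"size",L.round(4)[:2],"ang",np.arctan2(e[1],e[0]).round(3))
E
python3 m2.py
```

```text
A(right) foot corner [ 0.6445 -0.2224] height 0.021
B(mid) foot corner [ 0.6558 -0.1234] height 0.0279
C(left) foot corner [ 0.6401 -0.0229] height 0.0364
[261  21  65  14 839] [292.7  27.2] V pct [ 87.8 132.  135.  137.  140. ]
   all (292.9999694824219, 27.499996185302734) ctr@29 [ 0.6478 -0.152   0.029 ] size [0.0108 0.0582] ang -1.581
   top (293.0, 26.0) ctr@29 [ 0.6491 -0.152   0.029 ] size [0.0582 0.0083] ang -1.581
[152  32  69  19 879] [186.6  41.6] V pct [ 62. 131. 132. 133. 135.]
   all (186.23013305664062, 41.686302185058594) ctr@29 [ 0.6369 -0.0534  0.029 ] size [0.0629 0.0115] ang -1.486
   top (184.0132598876953, 40.62358093261719) ctr@29 [ 0.6378 -0.0515  0.029 ] size [0.059  0.0092] ang -1.484
[363  34  69  13 793] [396.7  40.1] V pct [ 63.  74.  77. 123. 126.]
   all (396.9999694824219, 39.999996185302734) ctr@29 [ 0.6364 -0.248   0.029 ] size [0.0102 0.0624] ang -1.581
   top (384.0, 39.0) ctr@29 [ 0.6373 -0.236   0.029 ] size [0.0294 0.0085] ang -1.581
```

From the scene view the standing heights come out at about 21 mm for the right bar, 28 mm for the middle one and 36 mm for the left one. The middle brown bar at (0.650, -0.153) is therefore bar_mid (29 mm). The blue and white ones are look-alikes.

{"op": "play_rows", "data": {"steps": [[-0.3, [0.0256, 0.0035, 0.02], [0, 0, 0]], [-0.3, [0.0256, 0.0035, 0.02], [0, 0, 0]], [-0.3, [0.0256, 0.0035, 0.02], [0, 0, 0]], [-0.3, [0.0256, 0.0035, 0.02], [0, 0, 0]], [-0.3, [0.0256, 0.0035, 0.02], [0, 0, 0]], [-0.3, [0, 0, 0], [0, 0, -0.05]], [-0.3, [0, 0, 0], [0, 0, -0.1]], [-0.3, [0, 0, 0], [0, 0, -0.1]], [-0.3, [0, 0, 0], [0, 0, -0.1]], [-0.3, [0, 0, 0], [0, 0, -0.1]], [-0.3, [0, 0, 0], [0, 0, -0.1]], [-0.3, [0, 0, 0], [0, 0, -0.1]]]}}

```text
time_s: 16.02
tool_pos: [0.6487, -0.1529, 0.1487]
tool_rot: [2.979, 0.995, -0.002]
contact_force: [-0.2, 0.2, 0.4]
opening: 0.349
```

{"op": "play_rows", "data": {"steps": [[-0.3, [0, 0, 0], [0, 0, -0.1]], [-0.3, [0, 0, 0], [0, 0, -0.1]], [-0.3, [0, 0, 0], [0, 0, -0.1]], [-0.3, [0, 0, 0], [0, 0, -0.1]], [-0.3, [0, 0, 0], [0, 0, -0.1]], [-0.3, [0, 0, 0], [0, 0, -0.1]], [-0.3, [0, 0, 0], [0, 0, -0.1]], [-0.3, [0, 0, 0], [0, 0, -0.1]], [-0.3, [0, 0, 0], [0, 0, -0.1]], [-0.3, [0, 0, 0], [0, 0, -0.02]], [-0.3, [0, 0, 0], [0, 0, 0]], [-0.3, [0, 0, 0], [0, 0, 0]]]}}

```text
time_s: 17.02
tool_pos: [0.6493, -0.153, 0.1491]
tool_rot: [2.235, 2.207, -0.001]
contact_force: [-0.2, -0.4, 0.2]
opening: 0.349
```

```bash
python3 -c "
from h import *
go((.6497,-.153,.10),1.561)
im,C,st=snap('wrist','w8'); print(st['tool_pos'].tolist(),st['tool_rot'].tolist(),st['opening'],st['q'].round(2))
hsv=cv2.cvtColor(im,cv2.COLOR_RGB2HSV); H,Sa,V=[hsv[...,i].astype(int) for i in range(3)]
for mk,s,c in comps((H<16)&(Sa>150)&(V>70),150):
    r=cv2.minAreaRect(np.argwhere(mk)[:,::-1].astype(np.float32)); bx=onz(C,cv2.boxPoints(r),.029)[:,:2]
    print(s,np.round(r[0],1),onz(C,r[0],.029)[0].round(4),np.linalg.norm(np.diff(bx,axis=0),axis=1)[:2].round(4),round(r[2],1),bx.round(4).tolist())
"
```

```text
pos [ 0.6493 -0.153   0.1491] shift(tool) [0.0001 0.0005 0.0491] turn [-0.0001  0.0012 -0.003 ] F [-0.2 -0.4  0.2] t 17.0167
[0.6492511595856995, -0.15298661901295707, 0.14911202241779972] [2.2350761704121886, 2.2065626740005158, -0.0014920883280722913] 0.34915032206616387 [-0.43  0.31  0.21  1.47 -0.    1.16]
[ 246    3   24   95 1383] [258.   50.4] [ 0.6378 -0.0512  0.029 ] [0.0102 0.06  ] 83.7 [[0.6301, -0.0229], [0.6402, -0.022], [0.6461, -0.0817], [0.6351, -0.0827]]
[271 151  13  76 922] [277.  188.5] [ 0.6496 -0.1499  0.029 ] [0.009  0.0603] 90.0 [[0.6455, -0.1207], [0.6545, -0.1209], [0.6541, -0.1812], [0.6445, -0.181]]
[259 269  12  49 262] [264.5 293. ] [ 0.6379 -0.2425  0.029 ] [0.0092 0.0471] 90.0 [[0.6338, -0.2194], [0.643, -0.2196], [0.6422, -0.2666], [0.6326, -0.2665]]
[  0 284  40  44 861] [ 13.1 304.3] [ 0.4208 -0.2508  0.029 ] [0.0445 0.0243] 60.3 [[0.3982, -0.2498], [0.4371, -0.2283], [0.4435, -0.2517], [0.4038, -0.2743]]
```

{"op": "play_rows", "data": {"steps": [[-0.3, [0.001, 0.0005, 0.04], [0, 0, 0]], [-0.3, [0.001, 0, 0.04], [0, 0, 0]], [-0.3, [0, 0, 0.02], [0, 0, 0]], [-0.3, [0, 0, 0.012], [0, 0, 0]], [-0.3, [0, 0, 0.007], [0, 0, 0]], [-0.3, [0, 0, 0], [0, 0, 0]], [-0.3, [0, 0, 0], [0, 0, 0]]], "force": 30}}

```text
time_s: 17.65
tool_pos: [0.6512, -0.1516, 0.0319]
tool_rot: [2.23, 2.208, -0.0]
contact_force: [0.2, 0.0, 0.3]
opening: 0.348
```

{"op": "play_rows", "data": {"steps": [[-1, [0, 0, 0], [0, 0, 0]], [-1, [0, 0, 0], [0, 0, 0]], [-1, [0, 0, 0], [0, 0, 0]], [-1, [0, 0, 0], [0, 0, 0]], [-1, [0, 0, 0], [0, 0, 0]]]}}

```text
time_s: 18.07
tool_pos: [0.6506, -0.1513, 0.0308]
tool_rot: [2.23, 2.21, -0.001]
contact_force: [-0.6, 0.1, -1.1]
opening: -0.002
```

```bash
python3 -c "
from h import *
go((.6497,-.151,.03),1.561);print(telemetry.read_state()['opening'])"
```

```text
pos [ 0.6506 -0.1513  0.0308] shift(tool) [ 0.0003 -0.0009  0.0008] turn [0.001  0.0017 0.0005] F [-0.6  0.1 -1.1] t 18.0667
-0.00167311234625508
```

```bash
python3 -c "
from h import *
im,C,st=snap('wrist','w9'); a=cv2.imread('pics/w9.png')[100:400,160:400]; a=cv2.resize(a,(480,600),interpolation=cv2.INTER_CUBIC)
snap('scene','s9'); b=cv2.imread('pics/s9.png')[200:275,180:280]; b=cv2.resize(b,(320,240),interpolation=cv2.INTER_CUBIC)
c=np.zeros((600,800,3),np.uint8); c[:,:480]=a; c[:240,480:]=b; cv2.imwrite('pics/w9b.png',c)
"
```

```text
(no output)
```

View pics/w9b.png

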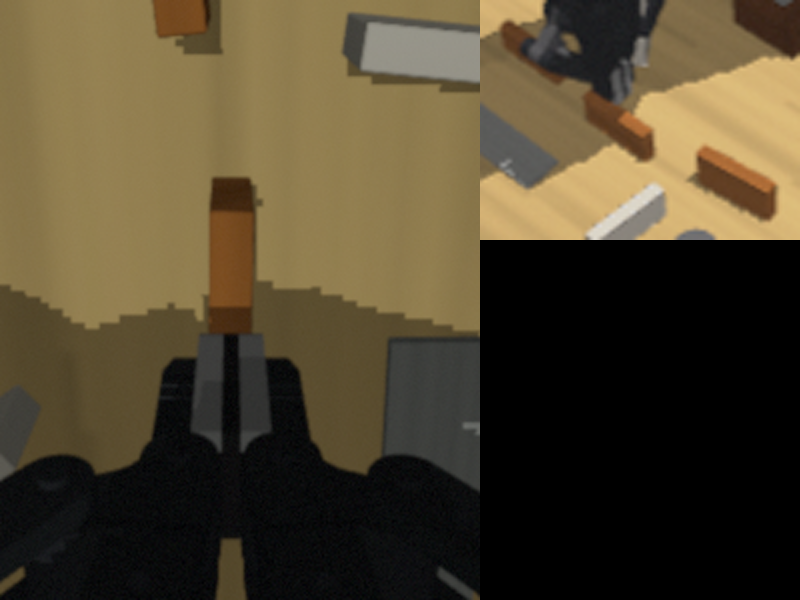

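```bash
python3 -c "
from h import *
S=cam('scene')
for z in(0,.017,.029,.055,.08): print(z,proj(S,(.6506,-.1513,z)).round(1))
a=cv2.imread('pics/s9.png'); g=cv2.cvtColor(a,cv2.COLOR_BGR2HSV)
for v in range(216,242,2): print(v,[tuple(int(t) for t in g[v,u][[1,2]]) for u in range(208,236,3)])
w=cv2.cvtColor(cv2.imread('pics/w9.png'),cv2.COLOR_BGR2GRAY).astype(int)
for v in (258,264,268,274,285,300,315): print(v,w[v,250:304:2])
"
```

```text
0 [[224.1 242.8]]
0.017 [[223.5 238.1]]
0.029 [[223.  234.7]]
0.055 [[221.9 227.1]]
0.08 [[220.8 219.6]]
216 [(17, 46), (60, 55), (24, 32), (17, 30), (9, 27), (23, 33), (24, 32), (24, 128), (66, 104), (109, 126)]
218 [(26, 39), (23, 33), (9, 30), (26, 30), (16, 32), (0, 40), (6, 46), (24, 128), (71, 119), (108, 127)]
220 [(34, 37), (31, 33), (34, 30), (24, 32), (23, 33), (21, 37), (4, 69), (53, 124), (67, 137), (111, 126)]
222 [(21, 36), (24, 32), (9, 29), (16, 32), (0, 30), (3, 74), (3, 78), (111, 120), (114, 119), (110, 123)]
224 [(87, 76), (13, 40), (28, 36), (23, 34), (0, 46), (0, 78), (0, 88), (111, 117), (113, 120), (111, 120)]
226 [(113, 129), (108, 127), (100, 89), (8, 32), (17, 30), (0, 86), (5, 100), (112, 123), (112, 123), (111, 120)]
228 [(112, 130), (112, 128), (142, 99), (8, 33), (24, 32), (6, 89), (12, 86), (112, 130), (112, 143), (112, 150)]
230 [(108, 123), (117, 120), (167, 104), (154, 91), (22, 35), (5, 98), (103, 119), (115, 129), (113, 218), (113, 216)]
232 [(113, 120), (110, 123), (158, 100), (160, 105), (164, 107), (65, 102), (109, 129), (113, 185), (114, 219),
[... 446 characters left out ...]
157, 91), (169, 113), (172, 173), (176, 181), (115, 218)]
258 [ 76  76  78  79 113 125  80  63  52  51  51  51  49  49  47  49  48  47
  67  78  77  77  76  76  76  76  76]
264 [77 76 78 77 77 76 76 56 52 52 52 51 51 50 50 50 48 48 69 78 77 77 77 76
 76 75 74]
268 [76 76 76 77 76 61 60 59 57 58 57 17 10 13 18 56 59 60 59 58 60 75 78 77
 77 75 75]
274 [78 77 77 77 72 61 61 62 62 59 60 17  7 15 18 58 62 61 60 61 62 73 78 76
 77 76 76]
285 [12 15 12 16 50 60 61 61 62 60 54 17 13 13 14 42 49 52 50 50 51 40 15  4
 10 12 11]
300 [12  8 11 37 60 50 50 50 49 48 41  8  7 13  7 41 50 50 50 50 50 50 36 13
 10  7 10]
315 [12  7 11 43 53 56 56 56 56 56 44  8  6 10 13 39 57 57 56 55 54 54 45 15
  8 10 11]
```

The view shows the pads shut with no bar between them. The bar still stands untouched under the tips at (230,270). Both cameras put the tips above the bar top, so the pads really end about 25–35 mm farther back than stated. I open again, go lower in small steps and watch the force.

{"op": "play_rows", "data": {"steps": [[-0.4, [0, 0, 0], [0, 0, 0]], [-0.4, [0, 0, 0], [0, 0, 0]], [-0.4, [0, 0, 0], [0, 0, 0]], [-0.4, [0, 0, 0], [0, 0, 0]], [-0.4, [0, 0, 0.006], [0, 0, 0]], [-0.4, [0, 0, 0.006], [0, 0, 0]], [-0.4, [0, 0, 0], [0, 0, 0]], [-0.4, [0, 0, 0], [0, 0, 0]]]}}

```text
time_s: 18.83
tool_pos: [0.6497, -0.1509, 0.0174]
tool_rot: [-2.232, -2.211, 0.002]
contact_force: [-0.5, -0.2, 0.0]
opening: 0.301
```

```bash
python3 -c "
from h import *
im,C,st=snap('wrist','w10'); print(st['tool_pos'],st['opening'],st['contact_force'])
w=cv2.cvtColor(im,cv2.COLOR_RGB2HSV).astype(int)
R=Ro.from_rotvec(st['tool_rot']).as_matrix()
for x,z in((.011,.014),(.011,-.008),(.011,-.022)): print(x,z,proj(C,R@np.array((x,0,z))+st['tool_pos']).round(1))
for v in range(225,330,6): print(v,[ (int(w[v,u,1]),int(w[v,u,2])) for u in (235,240,245,250,255,260,265,275,285,290,295,300,305,310,315)])
snap('scene','s10')
g=cv2.cvtColor(cv2.imread('pics/s10.png'),cv2.COLOR_BGR2HSV)
for v in range(220,246,2): print(v,[tuple(int(t) for t in g[v,u][[1,2]]) for u in range(208,236,3)])
"
```

```text
[ 0.64968005 -0.15094448  0.01735773] 0.3013221983529544 [-0.51157555 -0.20480721  0.04723324]
0.011 0.014 [[277.3 232.7]]
0.011 -0.008 [[277.6 252. ]]
0.011 -0.022 [[277.8 267. ]]
225 [(114, 147), (116, 147), (118, 145), (117, 146), (119, 146), (115, 146), (132, 129), (184, 122), (194, 112), (136, 92), (114, 148), (116, 147), (115, 144), (117, 146), (114, 147)]
231 [(114, 147), (117, 146), (115, 144), (117, 146), (118, 147), (115, 146), (130, 129), (188, 121), (191, 112), (136, 86), (114, 148), (117, 146), (115, 144), (116, 145), (114, 147)]
237 [(116, 145), (114, 147), (114, 145), (119, 146), (118, 145), (118, 145), (128, 131), (186, 122), (187, 113), (129, 91), (116, 147), (117, 146), (113, 144), (116, 145), (115, 148)]
243 [(114, 146), (115, 146), (119, 144), (114, 147), (117, 146), (114, 145), (128, 131), (184, 122), (195, 114), (124, 99), (115, 148), (116, 147), (115, 144), (114, 145), (117, 148)]
249 [(114, 146), (115, 146), (121, 116), (119, 90), (119, 90), (119, 120), (130, 129), (180, 123), (190, 114), (122, 96), (120, 128), (123, 93), (125, 92), (120, 89), (122, 90)]
255 [
[... 2939 characters left out ...]
4), (8, 33), (13, 38), (0, 83), (157, 109), (128, 135), (114, 159), (114, 220), (114, 220)]
236 [(110, 132), (108, 128), (50, 41), (8, 31), (3, 100), (170, 114), (174, 183), (119, 215), (115, 219), (115, 219)]
238 [(109, 129), (113, 131), (133, 109), (46, 56), (13, 101), (166, 115), (173, 174), (174, 180), (117, 213), (113, 219)]
240 [(111, 129), (109, 129), (112, 130), (137, 108), (160, 89), (158, 92), (168, 114), (171, 172), (178, 181), (116, 218)]
242 [(111, 131), (109, 129), (114, 128), (112, 132), (142, 104), (160, 89), (169, 92), (166, 117), (167, 110), (114, 217)]
244 [(109, 131), (111, 131), (112, 128), (111, 129), (109, 131), (142, 104), (164, 87), (156, 95), (162, 104), (115, 217)]
```

{"op": "play_rows", "data": {"steps": [[-0.4, [0, 0, 0.004], [0, 0, 0]], [-0.4, [0, 0, 0.004], [0, 0, 0]], [-0.4, [0, 0, 0.004], [0, 0, 0]], [-0.4, [0, 0, 0], [0, 0, 0]], [-0.4, [0, 0, 0], [0, 0, 0]]]}}

```text
time_s: 19.35
tool_pos: [0.65, -0.1511, 0.0058]
tool_rot: [2.231, 2.211, -0.002]
contact_force: [-0.6, 0.5, -0.2]
opening: 0.301
```

{"op": "play_rows", "data": {"steps": [[-1, [0, 0, 0], [0, 0, 0]], [-1, [0, 0, 0], [0, 0, 0]], [-1, [0, 0, 0], [0, 0, 0]], [-1, [0, 0, 0], [0, 0, 0]], [-1, [0, 0, 0], [0, 0, 0]]], "force": 30}}

```text
time_s: 19.77
tool_pos: [0.6505, -0.1513, 0.0066]
tool_rot: [2.23, 2.21, -0.001]
contact_force: [-0.2, 0.2, 0.7]
opening: 0.105
```

```bash
python3 -c "
from h import *
im,C,st=snap('wrist','w11'); print(st['tool_pos'],st['opening'],st['contact_force'],st['moment'])
snap('scene','s11')
a=cv2.imread('pics/w11.png')[100:400,160:400]; a=cv2.resize(a,(480,600),interpolation=cv2.INTER_CUBIC)
b=cv2.imread('pics/s11.png')[205:265,195:255]; b=cv2.resize(b,(320,320),interpolation=cv2.INTER_CUBIC)
c=np.zeros((600,800,3),np.uint8); c[:,:480]=a; c[:320,480:]=b; cv2.imwrite('pics/w11b.png',c)
"
```

```text
[ 0.65050036 -0.15133491  0.00660084] 0.10522403790800068 [-0.2032099   0.24059467  0.69265504] [-0.02424757  0.01619753  0.01528479]
```

The opening of 0.105 matches 10.5 mm, so the bar is between the pads, but by the corrected tip height with only about 2–3 mm of overlap. I regrip 8 mm lower.

{"op": "play_rows", "data": {"steps": [[-0.5, [0, 0, 0], [0, 0, 0]], [-0.5, [0, 0, 0], [0, 0, 0]], [-0.5, [0, 0, 0], [0, 0, 0]], [-0.5, [0, 0, 0], [0, 0, 0]], [-0.5, [0, 0, 0.004], [0, 0, 0]], [-0.5, [0, 0, 0.004], [0, 0, 0]], [-0.5, [0, 0, 0], [0, 0, 0]], [-0.5, [0, 0, 0], [0, 0, 0]]]}}

```text
time_s: 20.53
tool_pos: [0.6499, -0.151, -0.0023]
tool_rot: [2.231, 2.211, -0.002]
contact_force: [0.7, -0.0, 0.3]
opening: 0.254
```

{"op": "play_rows", "data": {"steps": [[-1, [0, 0, 0], [0, 0, 0]], [-1, [0, 0, 0], [0, 0, 0]], [-1, [0, 0, 0], [0, 0, 0]], [-1, [0, 0, 0], [0, 0, 0]], [-1, [0, 0, 0], [0, 0, 0]]], "force": 40}}

```text
time_s: 20.95
tool_pos: [0.6504, -0.1512, -0.0016]
tool_rot: [2.231, 2.21, -0.001]
contact_force: [0.6, -0.2, -0.4]
opening: 0.106
```

```bash
cat > tip.py <<'E'
from h import *
import sys
im,C,st=snap('wrist',sys.argv[1]); print(st['tool_pos'].round(4),st['opening'].round(3),st['contact_force'].round(1),'t',st['time_s'])
h=cv2.cvtColor(im,cv2.COLOR_RGB2HSV).astype(int)
m=(h[...,0]<16)&(h[...,1]>150)&(h[...,2]>50)
R=Ro.from_rotvec(st['tool_rot']).as_matrix()
for mk,s,c in comps(m,150): 
    if abs(c[0]-275)<25: print('brown',s,c.round(1))
g=(h[...,1]<25)&(h[...,2]>38)&(h[...,2]<110); g[:180]=0; g[320:]=0; g[:,:220]=0; g[:,330:]=0
for mk,s,c in comps(g,60): print('grey',s,c.round(1))
E
python3 tip.py w12
```

```text
Traceback (most recent call last):
  File "tip.py", line 3, in <module>
    im,C,st=snap('wrist',sys.argv[1]); print(st['tool_pos'].round(4),st['opening'].round(3),st['contact_force'].round(1),'t',st['time_s'])
                                                                     ^^^^^^^^^^^^^^^^^^^
AttributeError: 'float' object has no attribute 'round'
```

{"op": "play_rows", "data": {"steps": [[-1, [0, 0, -0.01], [0, 0, 0]], [-1, [0, 0, -0.03], [0, 0, 0]], [-1, [0, 0, -0.04], [0, 0, 0]], [-1, [0, 0, -0.04], [0, 0, 0]], [-1, [0, 0, -0.01], [0, 0, 0]], [-1, [0, 0, 0], [0, 0, 0]]]}}

```text
time_s: 21.5
tool_pos: [0.6529, -0.1522, 0.1346]
tool_rot: [2.225, 2.205, 0.004]
contact_force: [0.1, -0.2, -0.3]
opening: 0.108
```

```bash
sed -i "s/st\['opening'\].round(3)/st['opening']/" tip.py; python3 tip.py w13; python3 -c "
from h import *
go((.5953,.1909,.13),1.320)"
```

```text
[ 0.6529 -0.1522  0.1346] 0.10792567856967007 [ 0.1 -0.2 -0.3] t 21.5
brown [ 237    0   27  100 1573] [250.5  48.9]
brown [ 261  210   28  153 3690] [275.1 284.8]
grey [323 208   7 111 506] [326.8 267.1]
grey [242 267  19  53 703] [251.1 293.6]
grey [291 268  19  52 683] [299.1 294. ]
pos [ 0.6517 -0.1517  0.1315] shift(tool) [ 0.342  -0.0595  0.    ] turn [0.0051 0.0027 0.2416] F [ 0.8  0.2 -0.7] t 21.55
```

{"op": "play_rows", "data": {"steps": [[-1, [0.0343, -0.006, 0], [0, 0, 0]], [-1, [0.0343, -0.006, 0], [0, 0, 0]], [-1, [0.0343, -0.006, 0], [0, 0, 0]], [-1, [0.0343, -0.006, 0], [0, 0, 0]], [-1, [0.0343, -0.006, 0], [0, 0, 0]], [-1, [0.0343, -0.006, 0], [0, 0, 0]], [-1, [0.0343, -0.006, 0], [0, 0, 0]], [-1, [0.0343, -0.006, 0], [0, 0, 0]], [-1, [0.0343, -0.006, 0], [0, 0, 0]], [-1, [0.0343, -0.006, 0], [0, 0, 0]]]}}

```text
time_s: 22.38
tool_pos: [0.592, 0.194, 0.1263]
tool_rot: [2.232, 2.211, -0.004]
contact_force: [0.8, -0.4, -0.3]
opening: 0.108
```

{"op": "play_rows", "data": {"steps": [[-1, [0, 0, 0], [0.0015, 0.001, 0.08]], [-1, [0, 0, 0], [0.0015, 0.001, 0.081]], [-1, [0, 0, 0], [0.002, 0.0007, 0.081]], [-1, [0, 0, 0], [0, 0, 0]], [-1, [0, 0, 0], [0, 0, 0]], [-1, [0, 0, 0], [0, 0, 0]]]}}

```text
time_s: 22.88
tool_pos: [0.593, 0.1923, 0.1271]
tool_rot: [-2.476, -1.926, 0.005]
contact_force: [0.1, 0.3, -0.3]
opening: 0.115
```

```bash
python3 tip.py w14; python3 -c "
from h import *
go((.5957,.1923,.05),1.320)"
```

```text
[0.593  0.1923 0.1271] 0.11544960002329818 [ 0.1  0.3 -0.3] t 22.8833
brown [ 261  210   28  153 3733] [275.  285.1]
grey [241 267  20  53 713] [251.1 293.8]
grey [291 267  19  53 707] [299.  293.8]
pos [0.5932 0.1923 0.1273] shift(tool) [0.0006 0.0029 0.0773] turn [-0.0053 -0.0005  0.0014] F [ 0.1 -0.2  0. ] t 22.9333
```

{"op": "play_rows", "data": {"steps": [[-1, [0.0006, 0.0029, 0], [-0.005, 0, 0.0015]], [-1, [0, 0, 0.03], [0, 0, 0]], [-1, [0, 0, 0.03], [0, 0, 0]], [-1, [0, 0, 0.015], [0, 0, 0]], [-1, [0, 0, 0.005], [0, 0, 0]], [-1, [0, 0, 0], [0, 0, 0]], [-1, [0, 0, 0], [0, 0, 0]]]}}

```text
time_s: 23.52
tool_pos: [0.597, 0.1924, 0.0488]
tool_rot: [2.483, 1.924, 0.003]
contact_force: [0.2, 0.3, 0.1]
opening: 0.105
```

```bash
python3 tip.py w15; python3 -c "
from h import *
go((.5957,.1923,.0304),1.320)
g=cv2.cvtColor(cv2.imread('pics/w15.png'),cv2.COLOR_BGR2GRAY).astype(int)
for v in range(176,226,3): print(v,g[v,252:300])
"
```

```text
[0.597  0.1924 0.0488] 0.10535442074356764 [0.2 0.3 0.1] t 23.5167
brown [ 262  210   27  154 3736] [275.1 285.5]
grey [241 267  20  53 721] [251.1 293.7]
grey [290 267  20  53 712] [299.  293.9]
pos [0.5976 0.1925 0.0495] shift(tool) [-0.0007 -0.0018  0.0191] turn [ 0.0027 -0.0016 -0.0017] F [0.1 0.2 1.7] t 23.5667
176 [124 122 124 130 133 135 135 134 134 134 134 134 134 134 135 134 133 135
 134 135 134 134 133 133 134 135 134 134 134 133 134 129 124 123 121 122
 120 121 121 122 122 123 122 121 119 119 119 119]
179 [123 123 123 129 134 135 134 135 134 135 134 134 135 134 134 135 134 134
 134 135 134 134 134 135 135 134 134 135 135 135 133 130 124 123 122 121
 122 121 122 122 123 122 122 121 120 120 119 118]
182 [123 123 123 128 134 134 135 135 134 135 135 134 135 134 134 135 135 134
 134 134 134 134 134 133 134 134 135 134 135 135 133 129 124 123 122 121
 122 122 121 121 123 122 122 121 120 119 119 118]
185 [124 122 123 128 133 134 134 134 135 133 135 135 134 135 134 134 135 133
 134 134 134 134 134 134 135 134 135 134 133 134 134 130 125 123 122 122
 122 121 121 121 123 123 121 121
[... 1917 characters left out ...]
51  51  49  47  46  47  47  47  48  48  48  46  55
  68  74  74  74  74  76  86 107 117 118 117 118]
218 [122 122 120 103  75  94 114 117 118 116 108  82  54  47  48  47  48  47
  49  48  49  49  50  46  47  47  46  47  46  46  47  45  47  48  44  49
  64  73  75  74  74  74  77  96 116 118 117 117]
221 [122 122 119 110  81  73  94 116 118 118 106  73  50  46  48  46  48  46
  47  47  47  46  47  46  48  49  48  49  51  50  48  50  49  49  48  50
  64  74  73  73  75  74  73  75  96 115 116 117]
224 [122 121 121 108  80  73  81 105 125 128 108  68  50  48  49  50  49  50
  48  49  48  47  49  49  46  49  46  46  48  49  47  50  48  50  51  47
  60  73  74  73  74  73  73  74  74  98 114 116]
```

{"op": "play_rows", "data": {"steps": [[-1, [0, -0.002, 0], [0, 0, 0]], [-1, [0, 0, 0], [0, 0, 0]], [-1, [0, 0, 0], [0, 0, 0]], [-1, [0, 0, 0], [0, 0, 0]]]}}

```text
time_s: 23.9
tool_pos: [0.5949, 0.193, 0.0484]
tool_rot: [2.483, 1.924, 0.003]
contact_force: [0.4, 0.9, -0.4]
opening: 0.11
```

```bash
cat > al.py <<'E'
from h import *
import sys
im,C,st=snap('wrist',sys.argv[1]); g=cv2.cvtColor(im,cv2.COLOR_RGB2GRAY).astype(int)
print(g[194:201,250:300].mean(0).round().astype(int)); print(g[214:222,250:300].mean(0).round().astype(int))
go((.5957,.1923,.0304),1.320)
E
python3 al.py w16
```

```text
[128 127 126 125 124 124 123 123 122 116  94  72  78  93 113 124 125 125
 125 125 125 125 125 125 125 126 125 125 125 125 126 126 126 126 126 126
 124 108 104 121 123 123 123 122 122 122 122 123 122 121]
[127 127 126 125 124 123 122 122 122 120 101  80  91  80  55  50  49  49
  48  48  49  49  48  48  48  49  48  48  48  48  47  48  48  48  47  48
  47  52  66  74  75  75  74  74  76  88 107 119 121 121]
pos [0.5947 0.193  0.0482] shift(tool) [-0.0004  0.0011  0.0178] turn [ 0.0011 -0.001  -0.0018] F [ 0.1 -0.3  0.5] t 23.95
```

{"op": "play_rows", "data": {"steps": [[-1, [0, 0, 0.005], [0, 0, 0]], [-1, [0, 0, 0.004], [0, 0, 0]], [-1, [0, 0, 0.003], [0, 0, 0]], [-1, [0, 0, 0], [0, 0, 0]], [-1, [0, 0, 0], [0, 0, 0]]]}}

```text
time_s: 24.37
tool_pos: [0.5942, 0.1929, 0.0353]
tool_rot: [-2.483, -1.923, -0.0]
contact_force: [0.4, -0.3, -0.2]
opening: 0.108
```

```bash
python3 al.py w17 | tail -1
```

```text
pos [0.5944 0.1929 0.0356] shift(tool) [-0.0002  0.0014  0.0052] turn [ 0.0002 -0.0006 -0.0019] F [-0.1  0.   0.6] t 24.4167
```

{"op": "play_rows", "data": {"steps": [[-1, [0, 0, 0.003], [0, 0, 0]], [-1, [0, 0, 0.0015], [0, 0, 0]], [-1, [0, 0, 0.001], [0, 0, 0]], [-1, [0, 0, 0], [0, 0, 0]], [-1, [0, 0, 0], [0, 0, 0]]]}}

```text
time_s: 24.83
tool_pos: [0.5945, 0.1929, 0.0303]
tool_rot: [-2.484, -1.924, -0.002]
contact_force: [-1.1, 0.3, 0.6]
opening: 0.107
```

{"op": "play_rows", "data": {"steps": [[-1, [0, 0, 0.001], [0, 0, 0]], [-1, [0, 0, 0], [0, 0, 0]], [-1, [0, 0, 0], [0, 0, 0]]]}}

```text
time_s: 25.08
tool_pos: [0.5947, 0.1929, 0.0303]
tool_rot: [2.483, 1.924, 0.002]
contact_force: [-3.4, -0.4, 7.4]
opening: 0.105
```

```bash
python3 al.py w18 | tail -1
```

```text
pos [0.5947 0.1929 0.0303] shift(tool) [-0.0004  0.0012 -0.0001] turn [ 0.001  -0.0009 -0.0019] F [-3.4 -1.4  7.8] t 25.1333
```

The bar bottomed at TCP z 0.0303, against 0.0304 predicted for a 9 mm groove. I release and back off.

{"op": "play_rows", "data": {"steps": [[-1, [0, 0, -0.001], [0, 0, 0]], [-1, [0, 0, 0], [0, 0, 0]], [-0.5, [0, 0, 0], [0, 0, 0]], [-0.5, [0, 0, 0], [0, 0, 0]], [-0.5, [0, 0, 0], [0, 0, 0]], [-0.5, [0, 0, 0], [0, 0, 0]], [-0.5, [0, 0, 0], [0, 0, 0]]]}}

```text
time_s: 25.72
tool_pos: [0.5945, 0.1929, 0.0302]
tool_rot: [-2.484, -1.924, -0.001]
contact_force: [-0.8, -0.2, 0.2]
opening: 0.247
```

{"op": "play_rows", "data": {"steps": [[-0.5, [0, 0, -0.005], [0, 0, 0]], [-0.5, [0, 0, -0.01], [0, 0, 0]], [-0.5, [0, 0, -0.03], [0, 0, 0]], [-0.5, [0, 0, -0.04], [0, 0, 0]], [-0.5, [0, 0, -0.04], [0, 0, 0]], [-0.5, [-0.03, 0, -0.02], [0, 0, 0]], [-0.5, [-0.03, 0, 0], [0, 0, 0]], [-0.5, [0, 0, 0], [0, 0, 0]], [-0.5, [0, 0, 0], [0, 0, 0]]]}}

```text
time_s: 26.47
tool_pos: [0.5798, 0.1337, 0.1769]
tool_rot: [2.485, 1.921, 0.004]
contact_force: [0.2, 0.3, 0.2]
opening: 0.251
```

```bash
python3 -c "
from h import *
im,C,st=snap('wrist','w20'); print(st['tool_pos'],st['contact_force'],st['time_s'])
snap('scene','s20'); snap('top','t20')
a=cv2.resize(cv2.imread('pics/w20.png')[0:300,130:430],(400,400),interpolation=cv2.INTER_CUBIC)
s=cv2.imread('pics/s20.png')
b=cv2.resize(s[255:355,305:425],(400,333),interpolation=cv2.INTER_CUBIC)
c=cv2.resize(s[130:290,150:310],(267,267),interpolation=cv2.INTER_CUBIC)
t=cv2.resize(cv2.imread('pics/t20.png')[110:310,110:430],(400,250),interpolation=cv2.INTER_CUBIC)
o=np.zeros((600,800,3),np.uint8); o[:400,:400]=a; o[:333,400:]=b; o[333:600,400:667]=c; o[400:600,:320]=cv2.resize(t,(320,200)); cv2.imwrite('pics/fin.png',o)
"
```

```text
[0.57982761 0.13371125 0.17690114] [0.18022211 0.34333669 0.19503979] 26.4667
```

View pics/fin.png

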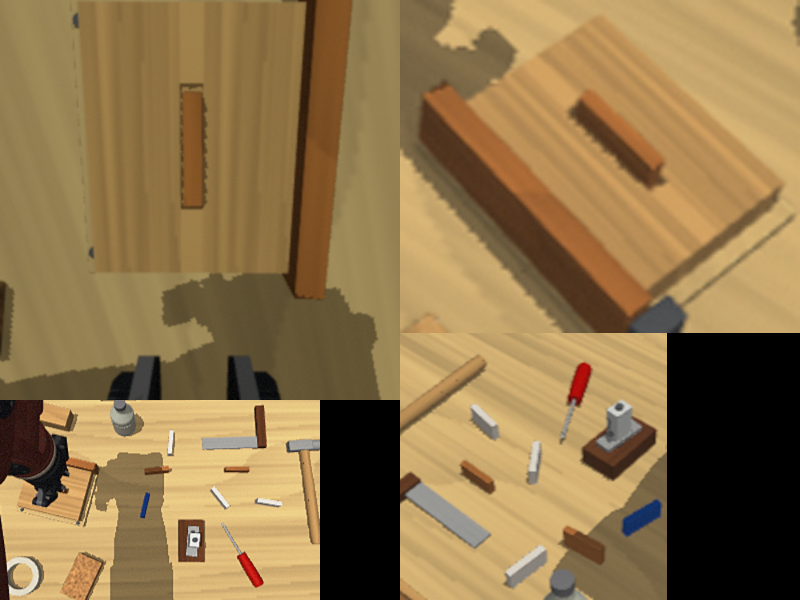

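The final montage shows the bar standing in the groove at (193,148) in the wrist panel and (618,135) in the scene panel. The gauge is in its holder at (618,430), the low and tall bars are where they were, and the gripper is clear.

```bash
python3 -c "
from bench import ticket; print(ticket.close_job())"
```

```text
the job is handed in; nothing more can be done
None
```

I gauged the groove at 9 mm, put the gauge back in its holder, and set the 29 mm bar (the middle hardwood bar) home in the groove. I handed the job in at about 26.5 s.

**Gauging:** The foot sat flat and I held it for about 1.4 s at roughly 13–16 N, allowing for the gauge's weight. Three readings agreed on 9 mm:
- the pin's first contact compared with where the foot seated;
- the growth of the stem head in the wrist view;
- the pointer's rise of about 8 mm before correcting for perspective.

**Bar:** By eye-picked corners in the scene view, the bars stood at about 21, 28 and 36 mm, so the middle one is the 29 mm bar. It bottomed at tool height 0.0303 m, against 0.0304 m predicted for a 9 mm groove. In the last picture it stood upright in the groove and the gauge was in its holder. The other two bars and the rest looked undisturbed, and the gripper was clear. I did not measure the bar's top against the fence directly; that it is level rests on the seating height.

**What disagreed:**
- **Fingertips:** They sat about 20 mm behind the tool point, not 14 mm ahead as stated. My first grip closed on air above the bar without touching it, so I gripped again lower. The gauge had therefore been held only near the top of its column, but it did not slip.
- **Wrist camera:** It was off sideways by about 2–4 pixels. I corrected for this using the held part.

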